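Show the notched slide to the label scanner

TASK

Find the one glass slide with a notched corner (the notch marks its frosted, labelled end), lift it out of the rack by its clear part with a gentle grip (about 10 N is plenty; 20 N would chip it), and present it label up to the scanner: label at the reading spot, leaning back so that it squarely faces the scanner window. Finish while still holding it there, steady; leave the other two slides, the bottle and the tip box where they are.

Things in the scene. Friction and masses are not known exactly. Their poses are not given: they have to be found in the camera images.
- slide: Glass slide 110 (x) by 8 (y) by 60 mm (z), 130 g, origin at its centre. Greenish clear; white frosted end at x +20 to +55 mm; its corner at +x, +z has a 12 x 12 mm notch. +y points out of the label face, z up in the rack. With the notch on top and the label towards you, the frosted end is on your left. Stands on its long edge in any of the rack's slots, label to either side.
- slide_label (a point): Centre of the label: a yellow sticker 28 x 34 mm with black bars on the frosted end, on the +y face only; at (+37.5, +4, -8) mm in the slide's frame. Axes as the slide's.
- blank_a: Another slide of the same size, colours and axes (frosted end at +x), but with square corners and no label, in another slot. Leave alone.
- blank_b: As blank_a, in the remaining slot. Leave alone.
- rack: Fixed blue rack 130 (x) by 144 mm (y), any yaw, origin at the centre of its underside, z up. Three slots along its x, at y = -56, 0, +56 mm, each 10 mm wide, floor 8 mm and rims 22 mm above the bench. Slides stand in them, tops 68 mm above the bench, one per slot.
- scanner: Fixed scanner stand: grey round foot of 110 mm diameter (origin at the centre of its underside, z up), a thin bent post, and the white head on top, about 0.34 m high. At yaw 0 it looks to -x, towards the robot.
- scan_head: White scanner head, 75 x 66 x 50 mm, with a dark red window. Origin at the window's centre, 0.30 m above the bench; the head lies behind it (+x). It looks along its own -x, 40 degrees below level; y is level. Facing it squarely, the slide's +y points along the head's +x: 40 degrees above level.
- read_spot (a point): The reading spot in mid-air where the label's centre belongs: 170 mm in front of the window along its line of sight, about 0.19 m above the bench. Axes as scan_head.
- bottle: Loose amber bottle, 70 mm diameter, 130 mm high, origin under its centre. Leave alone.
- tip_box: Loose white pipette-tip box with blue lid, 115 x 80 x 72 mm, origin under its centre. Leave alone.
Things that resemble listed ones, but are neither listed nor needed, are in the scene too. What is shaped like the slide but orange is not meant.

How it is judged:
On the way:
1. the notched slide is lifted clear of the rack, held by its clear part (height (world z) of slide above 0.085 m and contact force between the fingers and slide above 1 N and x of the grasp point in the frame of slide below 0.012 m), for 0.2 s.
At the end, for the whole second after the job is handed in: Held in the air by its clear part (grasp at most 12 mm past the middle towards the frosted end), label up, within 30 mm of the reading spot and 0.3 rad of facing the scanner, under 30 mm/s, touching nothing else; other slides within 20 mm, bottle and box within 30 mm of their places (distance between slide_label and read_spot below 0.03 m and angle between the y axis of slide and the x axis of scan_head, either way round below 0.3 rad and angle between slide's own y axis and vertical below 1.3 rad and contact force between the fingers and slide above 1 N and x of the grasp point in the frame of slide below 0.012 m and height (world z) of slide above 0.12 m and linear speed of slide below 0.03 m/s and contact force between slide and scanner below 0.1 N and contact force between slide and rack below 0.1 N and distance of each of blank_a, blank_b from where it was at the start of the episode below 0.02 m and distance of each of bottle, tip_box from where it was at the start of the episode below 0.03 m); the arm keeps its last pose, push and grip.
It fails at once if the glass is squeezed hard (more than 20 N on each side, 40 N in all) (contact force between the fingers and slide above 40 N).
It fails at once if another slide, the bottle or the tip box is disturbed (distance of any of blank_a, blank_b from where it was at the start of the episode above 0.02 m or distance of any of bottle, tip_box from where it was at the start of the episode above 0.03 m).
It also fails if it takes over 38 s, if anything falls off the work surface, if the arm or the gripper's body presses on something with over 40 N, if the wrist force passes 120 N, or if a joint passes its speed limit or range.

ROBOT

A 7-joint arm with a two-finger parallel gripper is mounted at the origin on the work surface. World frame = base frame: x ahead of the robot, y to its left, z up, the work surface at z = 0. Lengths are in m, angles in rad, forces in N, time in s.
With the tool pointing down it reaches from about 0.4 to 0.85 m from the base axis. Payload 4.5 kg.
Tool frame: the origin (TCP) lies at the very end of the fingers, on their centre line; the grasp point (between the pads) lies 19 mm behind it; z points along the fingers, y is the direction in which the jaws open and shut (so a half turn about z gives the same grasp; the last joint's range is limited). The gripper opens to 88 mm and grips with 3 to 60 N. Pads are 18 mm wide; open, the fingers measure 123 mm over their backs; the gripper's body (75 mm by 187 mm) begins 45 mm behind the grasp point.
Start: joints at [-1.142, 0.689, -0.195, 1.565, 0.157, 0.902, -0.215], TCP at [0.24, 0.577, 0.212] pointing down, gripper open.
Joint ranges: [-3.01, 3.01], [-0.46, 2.08], [-1.47, 1.51], [0.13, 2.56], [-1, 4.14], [0.04, 2.09], [-2.66, 2.66]. Speed limits (rad/s): [2.57, 2.57, 3.14, 3.14, 3.14, 3.14, 3.14].

INTERFACE

Orientations are given as a unit quaternion [x, y, z, w].
In Python, from station import readout, vision, job gives the robot as it stands.
- The arm moves only by the tool move_arm, never from a script. Its argument "increments" is a list that holds one entry, the list of rows, each a list of 5 numbers: the closure, from 0 (fully open) to 1 (shut), then the shift along the tool's x, y, z in mm, then the turn about the tool's z in rad. In form: [[[claw, tx, ty, tz, twist], ...]]. A call has exactly 10 rows; each row shifts and turns the commanded pose from where the row before left it, along the tool's axes as they then stand; what a row does not reach is not made up. A row lasts 1/8 s, in which the tool goes at most 62.5 mm and 10.7 degrees, less where a joint would pass 70% of its speed; a pose out of reach is approached as far as the arm can. A call is refused whole if a number of a shift passes 62.5 or a number of a turn 0.188, either way. A call with a gripper value outside its range is refused whole. The fingers move at their own pace and stop on an object; "newtons" is the grip in N (left out, the last holds). Time passes only in rows, so rows that do not move let the fingers close, or fill a call up. It gives the time, the measured TCP pose, the force and the opening at its end, in the units of the state.
- readout.get_obs(): the state, without advancing time (a new reading comes with each control period).
- vision.grab_frame(name): name is "scene" or "top" or "wrist"; returns the picture (480x640x3 uint8, red, green, blue); there is no depth.
- vision.calibration(name): a dict with "vfov" (degrees; the focal length in pixels is half the picture's height over the tangent of half this angle, whatever the lens; pixels are square), "cx", "cy" (the principal point, pixels), "k1" (the pictures are not rectified: a ray, as slopes to the right and down, at radius r is drawn at 1 + k1 r^2 times it, then the intrinsics apply), "rvec" (rotation vector, rad) and "tvec" (3), from world to camera coordinates, as OpenCV has them; the wrist camera has in their place "mount" (4x4, takes a point from camera to tool coordinates, whose origin is the TCP and whose axes are the flange's). Camera axes: x right, y down, z forward; pixel columns grow to the right and rows downward; lengths in m; the calibration is good to about 2 mm. A picture is of the moment at which its call begins: read the wrist's pose just before it. calibration takes no time and is no camera call.
- job.hand_in(): hands the job in, once; it reports no verdict.
Trained networks look in the newest picture that a camera, given by its name, has taken for a name from the list of things; names that differ only in an ending like _2 or _b are one class to them, and where a whole thing is asked for, a point or a joint stands for the part that bears it (a point fixed in the world has none). Each returns a list of dicts, best first, with "conf" (0 to 1); they miss things now and then, are a little off and sometimes report something else, mostly with a low value. They report only what shows in the picture. A call takes as long as a camera call. They do not tell look-alikes from the thing itself.
- vision.regions_of(camera, target): "region" (480x640 bool, what is visible of it) and "point" ([column, row] in pixels, amid what is visible of it).
The state is a dict: "time": time; "qpos": joint angles; "qd": joint speeds; "joint_efforts": joint torques, N m; "tcp_pos": TCP position; "tcp_rot": TCP orientation; "wrist_force": force on the tool from outside, world axes, zero at the start; "moment": the same for the moment, N m; "finger_gap": finger opening in m.
Only numpy, scipy, OpenCV 4.12 (cv2) and the standard library are available. Lean on these libraries where they do the work, as an engineer would, in place of code of your own. Each camera call takes 0.05 s, during which the arm holds its last target.

## Working session

There is one attempt and no reset: what is moved stays moved. The work goes in short steps, Python scripts to look and compute and a tool call to move; the robot and the scene stay as the last step left them, time stands still between calls to the robot, and variables do not carry over. Pictures are saved under pics/ and viewed, and the job is handed in when it is done.

Besides the shell and the picture viewer there is one more tool, called after "Emit:" as name([rows], argument=value, ...), one row to a line, values as JSON. move_arm: Moves the arm, as the interface text tells. Its arguments: {"type":"object","properties":{"increments":{"type":"array"},"newtons":{"type":"number"}},"required":["increments"]}

```bash
ls; mkdir -p pics
python3 - <<'E'
from station import readout, vision, job
import cv2
print(readout.get_obs())
for n in ["scene","top","wrist"]:
    print(n,vision.calibration(n))
    im=vision.grab_frame(n); cv2.imwrite(f"pics/{n}0.png",im[:,:,::-1])
E
```

```text
pics
{'time': 0.0, 'qpos': array([-1.14222932,  0.68997491, -0.19450971,  1.56632048,  0.15729726,
        0.90247842, -0.21510024]), 'qd': array([-0.00072785, -0.00158868, -0.00027819, -0.00097145,  0.00173363,
       -0.00190209,  0.00074186]), 'joint_efforts': array([-3.40539918e-04, -5.27570415e+01, -1.26737293e+00, -1.53433925e+01,
       -5.26435452e-02,  6.50263115e-03,  1.73905050e-04]), 'tcp_pos': array([0.24016492, 0.57629714, 0.21122189]), 'tcp_rot': array([ 1.96066838e-01,  9.80590125e-01, -8.88136537e-04, -1.12446485e-04]), 'wrist_force': array([ 0.16684164, -0.2875838 , -0.35928982]), 'moment': array([0.00368621, 0.02791501, 0.00346383]), 'finger_gap': 0.0883551094246989}
scene {'vfov': 46.508273933913244, 'cx': 321.305720596409, 'cy': 248.77631313126906, 'k1': -0.1491375273364336, 'rvec': array([ 2.26228438,  1.42458271, -0.38008095]), 'tvec': array([-0.22730447, -0.38572758,  1.93705654])}
top {'vfov': 50.20083120766204, 'cx': 320.71751508837707, 'cy': 237.28075531956762, 'k1': -0.12666979424442396, 'rvec': array([ 2.11348385, -2.11103005,  0.22372528]), 'tvec': array([-0.02377481,  0.61038264,  1.39383472])}
wrist {'vfov': 64.42580386102097, 'cx': 316.8370339577528, 'cy': 242.2737810100604, 'k1': -0.06852326199713979, 'mount': array([[-2.63095717e-04, -9.61760753e-01, -2.73890826e-01,
         6.98059126e-02],
       [ 9.99999963e-01, -2.71137647e-04, -8.49301688e-06,
        -1.68191506e-03],
       [-6.60938638e-05, -2.73890818e-01,  9.61760789e-01,
        -1.73908776e-01],
       [ 0.00000000e+00,  0.00000000e+00,  0.00000000e+00,
         1.00000000e+00]])}
```

View pics/scene0.png

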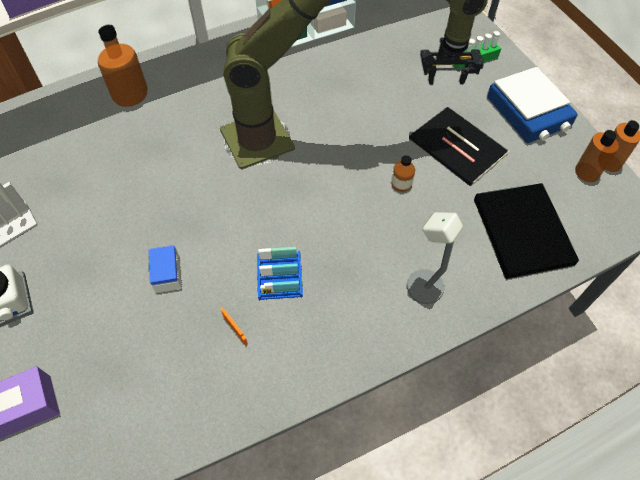

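View pics/top0.png

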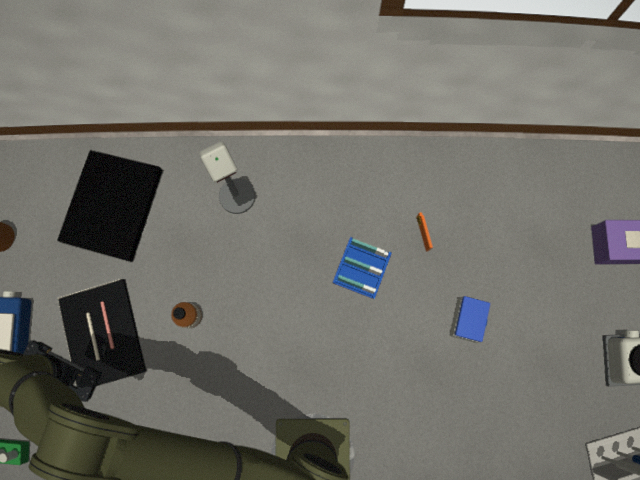

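View pics/wrist0.png

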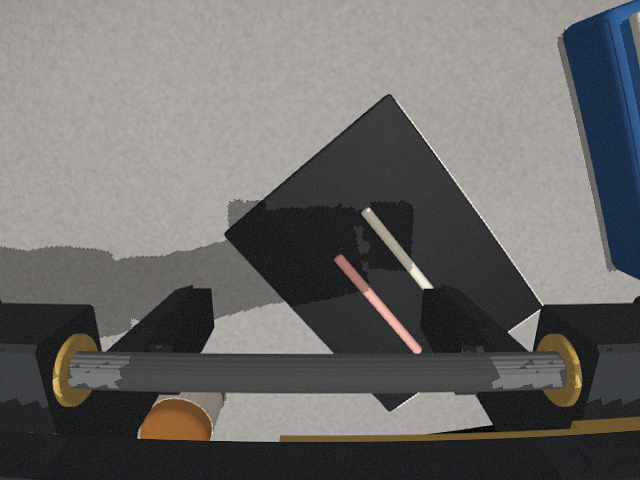

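Run:
```python
import cv2
a=cv2.imread("pics/scene0.png"); b=cv2.imread("pics/top0.png")
c1=cv2.resize(a[235:305,245:315],(400,400),interpolation=cv2.INTER_CUBIC)
c2=cv2.resize(b[230:305,325:400],(400,400),interpolation=cv2.INTER_CUBIC)
cv2.imwrite("pics/crop1.png",cv2.hconcat([c1,c2]))
c1=cv2.resize(a[200:315,390:505],(400,400),interpolation=cv2.INTER_CUBIC)
c2=cv2.resize(b[130:225,185:280],(400,400),interpolation=cv2.INTER_CUBIC)
cv2.imwrite("pics/crop2.png",cv2.hconcat([c1,c2]))
```

```text
(no output)
```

View pics/crop1.png

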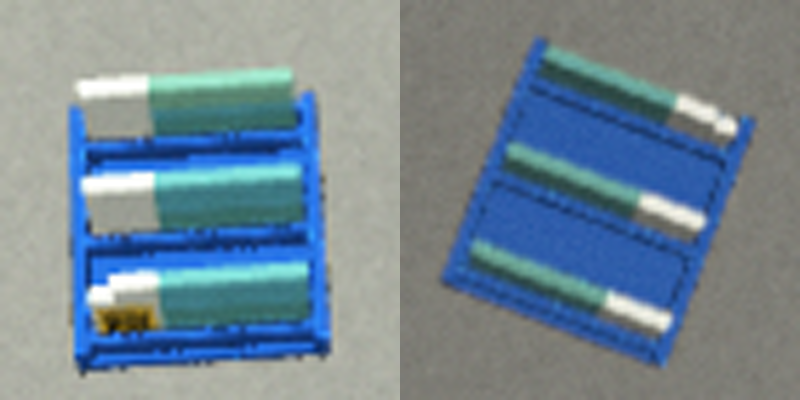

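View pics/crop2.png

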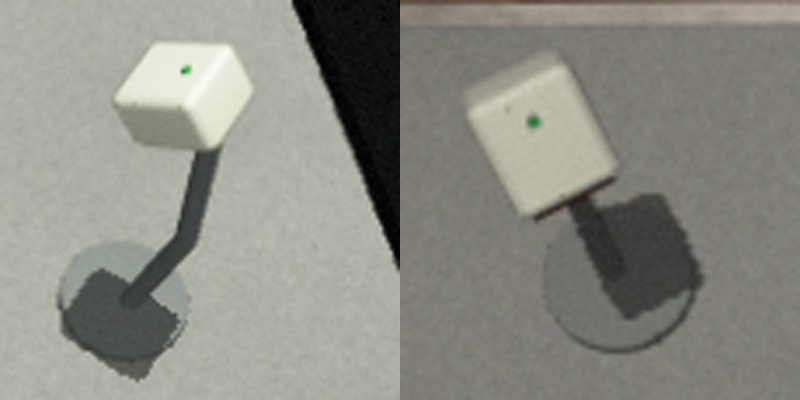

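```bash
cat > h.py <<'E'
import numpy as np, cv2
from scipy.spatial.transform import Rotation as R
from station import vision, readout
def cam(name,obs=None):
    c=vision.calibration(name); f=240/np.tan(np.radians(c['vfov'])/2)
    K=np.array([[f,0,c['cx']],[0,f,c['cy']],[0,0,1]]); d=np.array([c['k1'],0,0,0,0])
    if 'rvec' in c: Rm=cv2.Rodrigues(c['rvec'])[0]; t=c['tvec']
    else:
        T=np.eye(4);T[:3,:3]=R.from_quat(obs['tcp_rot']).as_matrix();T[:3,3]=obs['tcp_pos']
        M=np.linalg.inv(T@c['mount']); Rm=M[:3,:3];t=M[:3,3]
    return K,d,Rm,np.asarray(t)
def proj(cm,P):
    K,d,Rm,t=cm; return cv2.projectPoints(np.asarray(P,float).reshape(-1,1,3),cv2.Rodrigues(Rm)[0],t,K,d)[0].reshape(-1,2)
def ray(cm,uv):
    K,d,Rm,t=cm; n=cv2.undistortPoints(np.asarray(uv,float).reshape(-1,1,2),K,d).reshape(-1,2)
    v=np.c_[n,np.ones(len(n))]@Rm; return -Rm.T@t, v/np.linalg.norm(v,axis=1)[:,None]
def onz(cm,uv,z):
    o,v=ray(cm,uv); z=np.asarray(z); return o+v*((z-o[2])/v[:,2])[:,None]
E
python3 - <<'E'
from h import *
T=cam('top');S=cam('scene')
np.set_printoptions(precision=4,suppress=True)
f=lambda p:(np.array(p)-[400,0])/5.3333+[325,230]-.4
g=lambda p:np.array(p)/5.7143+[245,235]-.4
print("rack corners", onz(T,f([(540,40),(750,120),(665,365),(445,280)]),.022))
print("rack corners scene", onz(S,g([(75,105),(308,92),(325,350),(82,368)]),.022))
print("slides top far/mid/near L,R", onz(T,f([(543,55),(735,130),(508,152),(703,225),(474,248),(668,322)]),.068))
print("slides scene near cam", onz(S,g([(90,290),(308,263),(85,180),(300,168),(80,85),(292,72)]),.066))
for n,uv in (('top',[(237,195)]),('scene',[(425,288)])): print(n,onz(cam(n),uv,.005))
for n in ('top','scene'):
    vision.grab_frame(n)
    for t in ('slide','slide_label','rack','scanner','scan_head','bottle','tip_box'):
        r=vision.regions_of(n,t)
        print(n,t,[(round(q['conf'],2),np.round(q['point'],1).tolist(),int(q['region'].sum())) for q in r])
        if t in('scan_head','scanner') and r: np.save(f"{n}_{t}.npy",r[0]['region'])
E
```

```text
rack corners [[ 0.62   -0.1115  0.022 ]
 [ 0.5754 -0.2261  0.022 ]
 [ 0.4415 -0.1769  0.022 ]
 [ 0.4875 -0.0587  0.022 ]]
rack corners scene [[ 0.4413 -0.1723  0.022 ]
 [ 0.4873 -0.0579  0.022 ]
 [ 0.6278 -0.1124  0.022 ]
 [ 0.5841 -0.2274  0.022 ]]
slides top far/mid/near L,R [[ 0.6021 -0.1101  0.068 ]
 [ 0.5616 -0.2115  0.068 ]
 [ 0.5498 -0.091   0.068 ]
 [ 0.5109 -0.1934  0.068 ]
 [ 0.4987 -0.0728  0.068 ]
 [ 0.4597 -0.174   0.068 ]]
slides scene near cam [[ 0.5671 -0.2114  0.066 ]
 [ 0.6001 -0.1076  0.066 ]
 [ 0.5088 -0.1899  0.066 ]
 [ 0.5494 -0.089   0.066 ]
 [ 0.4564 -0.1711  0.066 ]
 [ 0.4965 -0.0695  0.066 ]]
top [[0.7534 0.2304 0.005 ]]
scene [[0.7555 0.2301 0.005 ]]
top slide [(0.53, [421.1, 232.0], 280), (0.48, [370.2, 244.9], 208)]
top slide_label [(0.62, [368.5, 245.6], 274), (0.56, [423.9, 229.7], 304)]
top rack [(0.62, [361.0, 268.4], 1639)]
top scanner [(0.98, [225.5, 180.9], 1965)]
top scan_head [(0.78, [218.7, 162.5], 922), (0.4, [362.7, 269.1], 1514)]
top bottle [(0.63, [188.3, 314.3], 659)]
top tip_box [(0.79, [468.8, 320.0], 1320)]
scene slide [(0.76, [279.2, 288.7], 358), (0.76, [235.4, 324.9], 238)]
scene slide_label [(0.73, [280.5, 283.6], 384), (0.5, [232.0, 326.3], 214)]
scene rack []
scene scanner [(0.98, [439.2, 271.1], 2285), (0.56, [279.4, 266.7], 397)]
scene scan_head [(0.68, [441.9, 225.0], 916)]
scene bottle [(0.58, [404.9, 172.6], 668), (0.55, [441.0, 227.0], 903)]
scene tip_box [(0.93, [160.9, 268.4], 1358)]
```

Run:
```python
from h import *
from scipy.optimize import minimize
np.set_printoptions(precision=4,suppress=True)
cams={n:cam(n) for n in('top','scene')}
masks={}
for n in cams:
    im=cv2.imread(f'pics/{n}0.png').astype(int); m=np.load(f'{n}_scan_head.npy')
    k=cv2.dilate(m.astype(np.uint8),np.ones((9,9)))>0
    mm=k&(im.min(2)>(140 if n=='top' else 160)); 
    masks[n]=m; print(n,m.sum())
    cv2.imwrite(f'pics/m_{n}.png',m.astype(np.uint8)*255)
def box(p):
    x,y,yaw,z=p
    Rm=R.from_euler('ZY',[yaw,-40],degrees=True).as_matrix() # x axis up 40deg
    c=np.array([[a,b,c] for a in(0,.075) for b in(-.033,.033) for c in(-.025,.025)])
    return c@Rm.T+[x,y,z],Rm
def cost(p):
    s=0
    for n in cams:
        q=proj(cams[n],box(p)[0]); h=cv2.convexHull((q*16).astype(np.int32).reshape(-1,1,2))
        im=np.zeros((480*1,640),np.uint8); im=cv2.fillConvexPoly(im,h,255,cv2.LINE_AA,4)/255.
        m=masks[n]; s+=1-np.minimum(im,m).sum()/np.maximum(im,m).sum()
    return s+ ((p[3]-.30)/.02)**2*.02
best=None
for yaw in range(0,60,10):
    r=minimize(cost,[.77,.24,yaw,.30],method='Nelder-Mead',options=dict(initial_simplex=np.array([[.77,.24,yaw,.30],[.80,.24,yaw,.3],[.77,.27,yaw,.3],[.77,.24,yaw+8,.3],[.77,.24,yaw,.31]]),maxiter=600))
    print(yaw,r.x,r.fun)
    if best is None or r.fun<best.fun:best=r
P,Rm=box(best.x); w=np.r_[best.x[:2],best.x[3]]
print('read',w-0.17*Rm[:,0],'xaxis',Rm[:,0])
out=[]
for n in cams:
    im=cv2.imread(f'pics/{n}0.png'); q=proj(cams[n],P); im=cv2.resize(im,None,fx=4,fy=4)
    for i in range(8):
        for j in range(i):
            if bin(i^j).count('1')==1: cv2.line(im,tuple((q[i]*4).astype(int)),tuple((q[j]*4).astype(int)),(0,0,255),1)
    c=(q.mean(0)*4).astype(int); out.append(im[c[1]-200:c[1]+200,c[0]-200:c[0]+200])
cv2.imwrite('pics/headfit.png',cv2.hconcat(out))
```

```text
top 922
scene 916
0 [ 0.7155  0.2128 27.0325  0.2965] 0.39194971083869196
10 [ 0.7172  0.2117 32.2225  0.2999] 0.4018430240598047
20 [ 0.7174  0.2123 31.138   0.3013] 0.40336657490558697
30 [ 0.7176  0.213  30.3276  0.2926] 0.3870154542745448
40 [ 0.725   0.2025 56.1055  0.3018] 0.5188794899475087
50 [ 0.7289  0.2032 63.1269  0.2949] 0.5402623849069603
read [0.6051 0.1473 0.1833] xaxis [0.6612 0.3868 0.6428]
```

View pics/headfit.png

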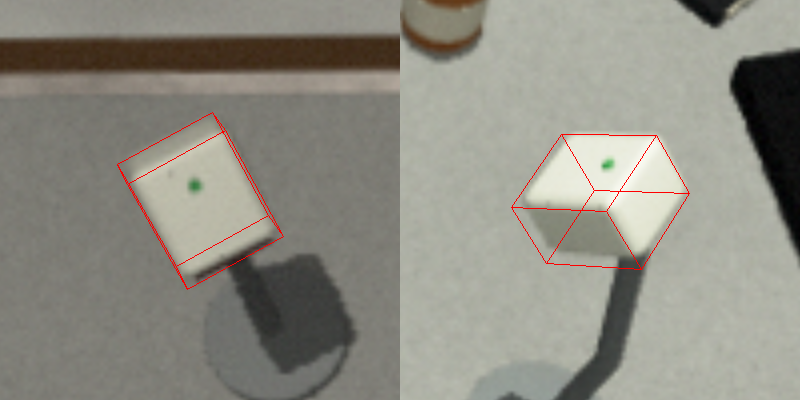

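Run:
```python
from h import *
from scipy.optimize import minimize
np.set_printoptions(precision=4,suppress=True)
cams={n:cam(n) for n in('top','scene')}
masks={}
for n in cams:
    im=cv2.imread(f'pics/{n}0.png'); 
    x,y=(218,162) if n=='top' else (442,227)
    m=np.full((480,640),cv2.GC_BGD,np.uint8); m[y-24:y+25,x-24:x+25]=cv2.GC_PR_BGD; 
    m[np.load(f'{n}_scan_head.npy')]=cv2.GC_PR_FGD
    if n=='top': m[:137]=cv2.GC_BGD
    cv2.grabCut(im,m,None,np.zeros((1,65)),np.zeros((1,65)),5,cv2.GC_INIT_WITH_MASK)
    masks[n]=np.isin(m,(1,3)); print(n,masks[n].sum())
def box(p,s=1):
    x,y,yaw,z=p
    Rm=R.from_euler('ZY',[yaw,-40],degrees=True).as_matrix()
    c=np.array([[a,b,c] for a in(0,.075) for b in(-.033,.033) for c in(-.025,.025)])
    return c@Rm.T+[x,y,z],Rm
def cost(p):
    s=0
    for n in cams:
        q=proj(cams[n],box(p)[0]); h=cv2.convexHull((q*16).astype(np.int32).reshape(-1,1,2))
        im=cv2.fillConvexPoly(np.zeros((480,640),np.uint8),h,255,cv2.LINE_AA,4)/255.
        m=masks[n]; s+=1-np.minimum(im,m).sum()/np.maximum(im,m).sum()
    return s+ ((p[3]-.30)/.005)**2*.02
rs=[]
for yaw in range(10,50,8):
    r=minimize(cost,[.72,.21,yaw,.30],method='Nelder-Mead',options=dict(initial_simplex=np.array([[.72,.21,yaw,.30],[.74,.21,yaw,.3],[.72,.23,yaw,.3],[.72,.21,yaw+8,.3],[.72,.21,yaw,.305]]),maxiter=600))
    print(yaw,r.x,r.fun); rs.append(r)
best=min(rs,key=lambda r:r.fun)
P,Rm=box(best.x); w=np.r_[best.x[:2],best.x[3]]
print('read',w-0.17*Rm[:,0],'xaxis',Rm[:,0])
out=[]
for n in cams:
    im=cv2.imread(f'pics/{n}0.png'); q=proj(cams[n],P); 
    im[:,:,2]=np.where(masks[n],im[:,:,2],im[:,:,2]*.6)
    im=cv2.resize(im,None,fx=4,fy=4)
    for i in range(8):
        for j in range(i):
            if bin(i^j).count('1')==1: cv2.line(im,tuple((q[i]*4).astype(int)),tuple((q[j]*4).astype(int)),(0,0,255),1)
    c=(q.mean(0)*4).astype(int); out.append(im[c[1]-200:c[1]+200,c[0]-200:c[0]+200])
cv2.imwrite('pics/headfit2.png',cv2.hconcat(out))
```

```text
top 760
scene 931
10 [ 0.715   0.2171 16.04    0.2993] 0.535642708597973
18 [ 0.7143  0.2121 25.9063  0.2992] 0.5267022529123515
26 [ 0.7175  0.213  25.8906  0.2995] 0.5288196657321458
34 [ 0.7156  0.214  26.1032  0.299 ] 0.5268801627788139
42 [ 0.7164  0.2139 25.907   0.2988] 0.528109369031107
read [0.5972 0.1552 0.1899] xaxis [0.6891 0.3347 0.6428]
```

View pics/headfit2.png

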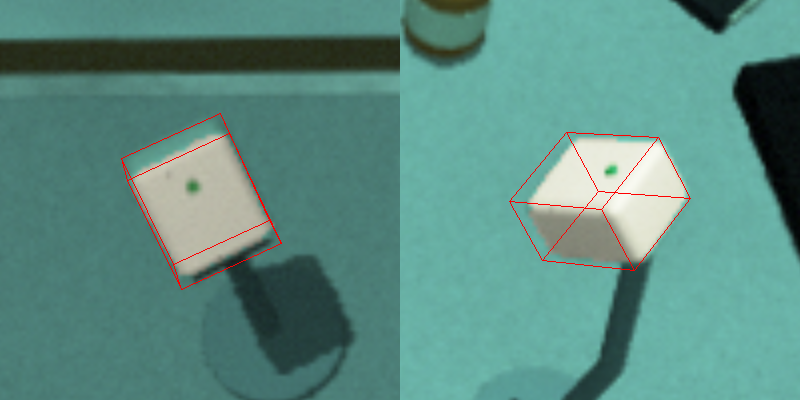

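Run:
```python
from h import *
from scipy.optimize import minimize
np.set_printoptions(precision=4,suppress=True)
cams={n:cam(n) for n in('top','scene')}
masks={}
for n in cams:
    im=cv2.imread(f'pics/{n}0.png').astype(int)
    x,y=(218,162) if n=='top' else (442,227)
    b=im.min(2); lab=np.zeros((480,640),bool)
    w=np.s_[y-26:y+27,x-26:x+27]
    if n=='top': t=(b>128); t[:141]&=(b[:141]>118)
    else: t=cv2.GaussianBlur(im.astype(np.uint8),(3,3),0); s=t.max(2).astype(int)-t.min(2); t=(b>178)|((b<172)&False)
    lab[w]=t[w]
    masks[n]=lab
    im2=cv2.resize(im[w].astype(np.uint8),(400,400),interpolation=0); m2=cv2.resize(lab[w].astype(np.uint8)*255,(400,400),interpolation=0)
    cv2.imwrite(f'pics/mk_{n}.png',cv2.hconcat([im2,cv2.cvtColor(m2,8)]))
```

```text
(no output)
```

View pics/mk_top.png

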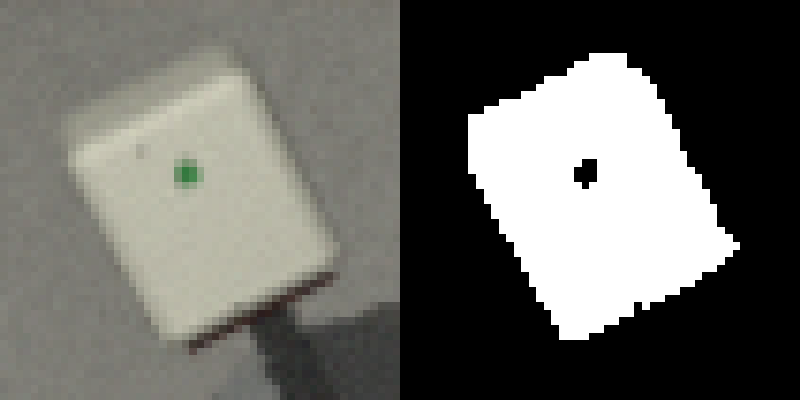

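View pics/mk_scene.png

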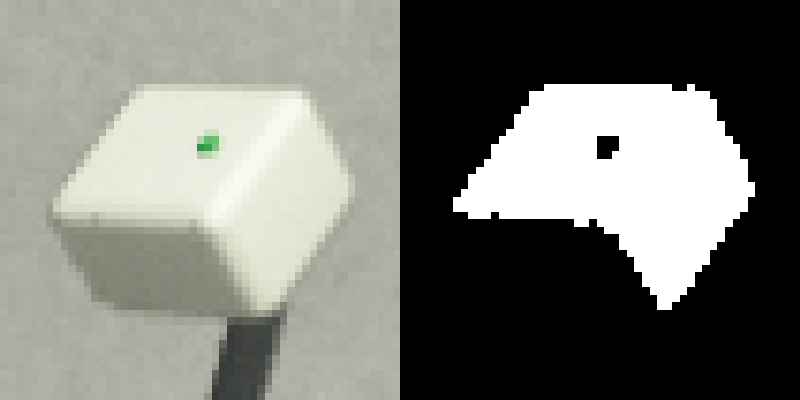

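Run:
```python
from h import *
from scipy.optimize import minimize
np.set_printoptions(precision=4,suppress=True)
cams={n:cam(n) for n in('top','scene')}
poly={'top':np.array([(68,155),(60,125),(215,50),(245,75),(340,260),(335,275),(190,352),(165,335)])/7.547+[192,136]-.5,
'scene':np.array([(52,212),(135,86),(305,90),(354,185),(285,305),(265,318),(100,302)])/7.547+[416,201]-.5}
fill=lambda q:cv2.fillConvexPoly(np.zeros((480,640),np.uint8),cv2.convexHull((q*16).astype(np.int32).reshape(-1,1,2)),255,cv2.LINE_AA,4)/255.
masks={n:fill(poly[n]) for n in poly}
def box(p):
    x,y,yaw,a,b,c=p; yaw*=100
    Rm=R.from_euler('ZY',[yaw,-40],degrees=True).as_matrix()
    k=np.array([[i,j,l] for i in(0,a) for j in(-b/2,b/2) for l in(-c/2,c/2)])
    return k@Rm.T+[x,y,.30],Rm
def cost(p):
    s=0
    for n in cams:
        im=fill(proj(cams[n],box(p)[0])); m=masks[n]; s+=1-np.minimum(im,m).sum()/np.maximum(im,m).sum()
    return s+.02*sum(((np.array(p[3:])-[.075,.066,.05])/.01)**2)*.3
for yaw in (.2,.26,.32):
    x0=np.array([.72,.21,yaw,.075,.066,.05]); sim=np.vstack([x0]+[x0+.01*np.eye(6)[i]*(4 if i==2 else 1) for i in range(6)])
    r=minimize(cost,x0,method='Nelder-Mead',options=dict(initial_simplex=sim,maxiter=1500)); print(r.x,r.fun)
    P,Rm=box(r.x); print('read',P[:4].mean(0)-.17*Rm[:,0],Rm[:,0])
```

```text
[0.717  0.2127 0.291  0.0735 0.06   0.0399] 0.11269755707161806
read [0.6032 0.1494 0.1907] [0.6694 0.3725 0.6428]
[0.7176 0.2133 0.3103 0.0716 0.0609 0.0442] 0.1140481812917094
read [0.606  0.1462 0.1907] [0.6565 0.3948 0.6428]
[0.7169 0.2126 0.302  0.0735 0.0604 0.0417] 0.11006548697123075
read [0.6043 0.1471 0.1907] [0.6621 0.3853 0.6428]
```

Emit:
move_arm([
  [[0.3, -44, -41, 0, 0], [0.6, -44, -41, 0, 0], [0.6, -44, -41, 0, 0], [0.6, -44, -41, 0, 0], [0.6, -44, -41, 0, 0], [0.6, -44, -41, 0, 0], [0.6, -44, -41, 0, 0], [0.6, -44, -41, 0, 0], [0.6, -44, -41, 0, 0], [0.6, -44, -41, 0, 0]],
], newtons=8)

```text
time: 2.2
tcp_pos: [0.4898, 0.0275, 0.2123]
tcp_rot: [0.196, 0.981, 0.0, 0.0]
wrist_force: [0.8, 1.3, -0.8]
finger_gap: 0.0349
```

```bash
cat >> h.py <<'E'
def plan(obs,p,tw,n):
    r=R.from_quat(obs['tcp_rot']); d=(np.asarray(p)-obs['tcp_pos'])/n*1000
    for i in range(n):
        print(np.round(r.inv().apply(d),1).tolist(),round(tw/n,4)); r=r*R.from_euler('z',tw/n)
def twist_to(obs,az): # az of tool y horizontal (deg)
    r=R.from_quat(obs['tcp_rot']).as_matrix(); t=np.array([np.cos(np.radians(az)),np.sin(np.radians(az)),0])@r
    return np.arctan2(-t[0],t[1])
E
python3 - <<'E'
from h import *
o=readout.get_obs(); tw=twist_to(o,-20.4); print(o['qpos'],tw); plan(o,[.584,-.158,.15],tw,9)
T=cam('top'); 
p=onz(T,np.array([(190,352),(335,275)])/7.547+[192,136]-.5,.285); d=p[1]-p[0]; print('yaw',np.degrees(np.arctan2(d[1],d[0]))+90)
E
```

```text
[ 0.02753342  0.52207335 -0.2723784   1.95981046  0.21315052  0.68591453
  0.80026538] 1.5321247864805807
[-17.6, -15.0, 6.9] 0.1702
[-19.9, -11.8, 6.9] 0.1702
[-21.6, -8.3, 6.9] 0.1702
[-22.7, -4.5, 6.9] 0.1702
[-23.1, -0.6, 6.9] 0.1702
[-22.9, 3.3, 6.9] 0.1702
[-22.0, 7.2, 6.9] 0.1702
[-20.4, 10.8, 6.9] 0.1702
[-18.3, 14.1, 6.9] 0.1702
yaw 29.412126188039835
```

Emit:
move_arm([
  [[0.6, -18, -15, 7, 0.17], [0.6, -20, -12, 7, 0.17], [0.6, -22, -8, 7, 0.17], [0.6, -23, -4, 7, 0.17], [0.6, -23, -1, 7, 0.17], [0.6, -23, 3, 7, 0.17], [0.6, -22, 7, 7, 0.17], [0.6, -20, 11, 7, 0.17], [0.6, -18, 14, 7, 0.172], [0.6, 0, 0, 0, 0]],
])

```text
time: 3.45
tcp_pos: [0.584, -0.1578, 0.1485]
tcp_rot: [0.821, 0.57, -0.001, 0.0]
wrist_force: [-0.4, 0.7, 0.7]
finger_gap: 0.0351
```

Run:
```python
from h import *
o=readout.get_obs(); print(o['qpos'],o['tcp_pos'],o['tcp_rot'],twist_to(o,-20.4))
im=vision.grab_frame('wrist'); im=np.ascontiguousarray(im[:,:,::-1])
W=cam('wrist',o)
c=np.array([.583,-.161,.038]); x=np.array([-.349,-.937,0]); y=np.array([.937,-.349,0])
pts=[c+a*x+b*y+[0,0,.03] for a,b in((-.055,-.004),(.055,-.004),(.055,.004),(-.055,.004))]
cv2.polylines(im,[proj(W,pts).astype(np.int32)],True,(0,0,255),1)
cv2.imwrite('pics/w1.png',im)
```

```text
[ 0.09425169  0.74677632  0.16436744  1.70148648 -0.16960273  0.70728395
 -0.01174577] [ 0.58402946 -0.1577955   0.14853865] [ 8.21299816e-01  5.70496329e-01 -5.64691470e-04  4.81199549e-04] -0.0005287851589415101
```

View pics/w1.png

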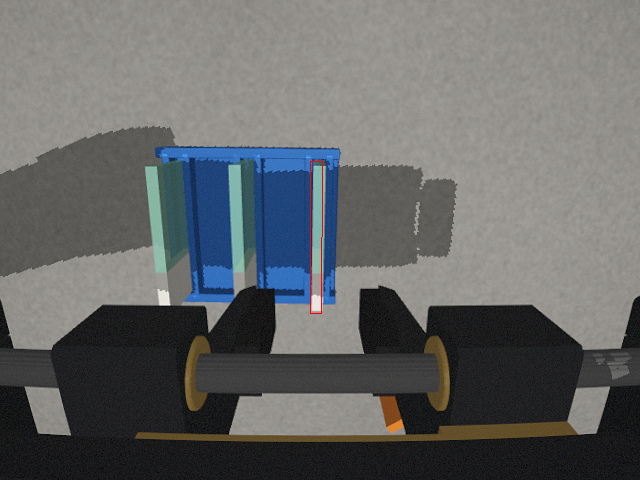

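Run:
```python
import cv2
a=cv2.imread("pics/w1.png"); cv2.imwrite('pics/w1c.png',cv2.resize(a[240:330,270:370],(800,600)[:2],interpolation=cv2.INTER_CUBIC))
```

```text
(no output)
```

View pics/w1c.png

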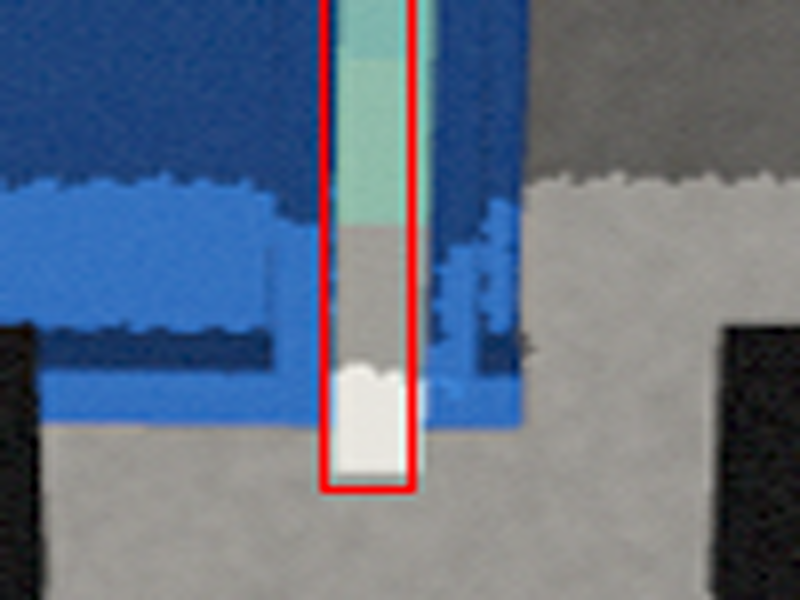

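Emit:
move_arm([
  [[0.6, 0, 1, 20, 0], [0.6, 0, 0, 25, 0], [0.6, 0, 0, 25, 0], [0.6, 0, 0, 20, 0], [0.6, 0, 0, 15, 0], [0.6, 0, 0, 10, 0], [0.6, 0, 0, 4, 0], [0.6, 0, 0, 0, 0], [0.8, 0, 0, 0, 0], [1, 0, 0, 0, 0]],
], newtons=10)

```text
time: 4.75
tcp_pos: [0.5853, -0.1566, 0.0304]
tcp_rot: [0.821, 0.571, 0.0, 0.0]
wrist_force: [0.5, -0.7, 0.2]
finger_gap: 0.0173
```

Emit:
move_arm([
  [[1, 0, 0, 0, 0], [1, 0, 0, 0, 0], [1, 0, 0, -10, 0], [1, 0, 0, -15, 0], [1, 0, 0, -20, 0], [1, 0, 0, -20, 0], [1, 0, 0, -20, 0], [1, 0, 0, -20, 0], [1, 0, 0, -20, 0], [1, 0, 0, -20, 0]],
])

```text
time: 6.0
tcp_pos: [0.5846, -0.1564, 0.1767]
tcp_rot: [0.821, 0.571, 0.0, 0.0]
wrist_force: [-0.7, -0.3, -0.7]
finger_gap: 0.0076
```

Run:
```python
from h import *
o=readout.get_obs(); print(o['qpos'],o['tcp_pos'],o['tcp_rot'],o['finger_gap'])
for n in('scene','top'): cv2.imwrite(f'pics/{n}2.png',vision.grab_frame(n)[:,:,::-1])
a=cv2.imread('pics/scene2.png');cv2.imwrite('pics/s2c.png',cv2.resize(a[180:330,220:360],(560,600),interpolation=cv2.INTER_CUBIC))
```

```text
[ 0.0868744   0.70998226  0.17455046  1.67691228 -0.16380661  0.76880953
 -0.01800454] [ 0.58457492 -0.15642753  0.17667127] [8.21149834e-01 5.70712653e-01 1.29282295e-04 3.66057573e-06] 0.007620241594253658
```

View pics/s2c.png

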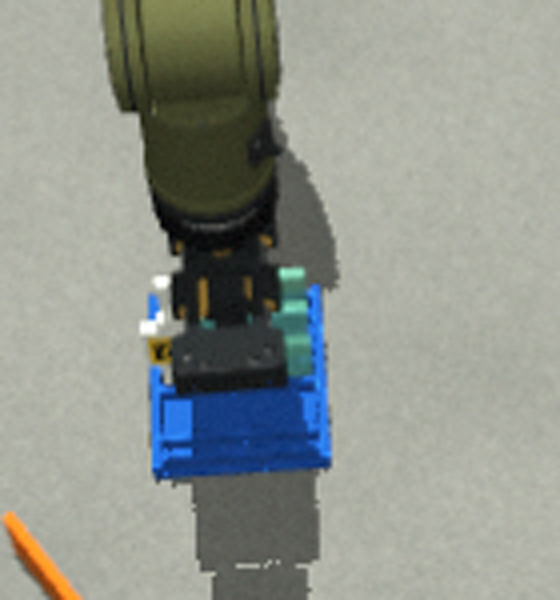

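Emit:
move_arm([
  [[1, 0, 30, -5, 0], [1, 0, 40, -5, 0], [1, 0, 40, 0, 0], [1, 0, 40, 0, 0], [1, 0, 40, 0, 0], [1, 0, 40, 0, 0], [1, 0, 40, 0, 0], [1, 0, 40, 0, 0], [1, 0, 40, 0, 0], [1, 0, 40, 0, 0]],
])

```text
time: 7.35
tcp_pos: [0.8718, -0.27, 0.1687]
tcp_rot: [0.822, 0.568, 0.019, 0.024]
wrist_force: [-0.0, 0.2, -1.4]
finger_gap: 0.0079
```

Run:
```python
from h import *
o=readout.get_obs(); print(o['qpos'],o['tcp_pos'],o['tcp_rot'],o['finger_gap']);print(R.from_quat(o['tcp_rot']).as_matrix())
```

```text
[ 0.22149017  1.35795903  0.72172732  0.13721456 -0.70871144  1.61844358
 -0.04974182] [ 0.87184205 -0.27003403  0.16872756] [0.82249633 0.56793949 0.01932563 0.02389661] 0.007884605900545443
[[ 0.35414252  0.93333265  0.05893418]
 [ 0.93517992 -0.35374738 -0.01735817]
 [ 0.00464686  0.06126133 -0.99811094]]
```

Emit:
move_arm([
  [[1, 0, 60, 0, 0], [1, 0, 60, 0, 0], [1, 0, 60, 0, 0], [1, 0, 60, 0, 0], [1, 0, 60, 0, 0], [1, 0, 60, 0, 0], [1, 0, 60, 0, 0], [1, 0, 60, 0, 0], [1, 0, 60, 0, 0], [1, 0, 60, 0, 0]],
])

```text
time: 8.6
tcp_pos: [0.9894, -0.3354, 0.2324]
tcp_rot: [0.8, 0.553, 0.141, 0.184]
wrist_force: [-0.2, -0.8, -0.5]
finger_gap: 0.0077
```

Run:
```python
from h import *
o=readout.get_obs(); print(o['qpos'],o['tcp_pos'],o['tcp_rot'],o['finger_gap']);print(R.from_quat(o['tcp_rot']).as_matrix())
```

```text
[ 0.24705001  1.34469068  0.99758359  0.1355875  -0.99957964  1.25447159
  0.00268073] [ 0.98942535 -0.33543295  0.23237367] [0.80026621 0.55296712 0.14106503 0.18412499] 0.007666232635558677
[[ 0.34865604  0.83309461  0.42940929]
 [ 0.936989   -0.3206507  -0.13868937]
 [ 0.02214902  0.45070667 -0.89239729]]
```

```bash
cat > kin.py <<'E'
from h import *
from scipy.optimize import least_squares
Q=np.array([[-1.14222932,.68997491,-.19450971,1.56632048,.15729726,.90247842,-.21510024],
[0.02753342,0.52207335,-0.2723784,1.95981046,0.21315052,0.68591453,0.80026538],
[0.09425169,0.74677632,0.16436744,1.70148648,-0.16960273,0.70728395,-0.01174577],
[0.0868744,0.70998226,0.17455046,1.67691228,-0.16380661,0.76880953,-0.01800454],
[0.22149017,1.35795903,0.72172732,0.13721456,-0.70871144,1.61844358,-0.04974182],
[0.24705001,1.34469068,0.99758359,0.1355875,-0.99957964,1.25447159,0.00268073]])
Pp=np.array([[.24016,.57630,.21122],[.4898,.0275,.2123],[.58403,-.157796,.148539],[.584575,-.156428,.176671],[.871842,-.270034,.168728],[.989425,-.335433,.232374]])
O=np.array([[.196067,.98059,-.000888,-.000112],[.196,.981,0,0],[.8212998,.5704963,-.000565,.000481],[.8211498,.5707127,.000129,0],[.82249633,.56793949,.01932563,.02389661],[.80026621,.55296712,.14106503,.18412499]])
def fk(q,v,s):
    # v: h,L1,L2,Lt, off1, off7, a3 (elbow x offset), a2, a6, b..
    r=R.from_euler('z',s[0]*q[0]+v[4]); p=np.array([0,0,v[0]])
    p=p+r.apply([v[7],0,0]); r=r*R.from_euler('y',q[1])
    r=r*R.from_euler('z',s[1]*q[2]); p=p+r.apply([v[6],0,v[1]]); r=r*R.from_euler('y',q[3])
    p=p+r.apply([v[8],0,0]); r=r*R.from_euler('z',s[2]*q[4]); p=p+r.apply([0,0,v[2]]); r=r*R.from_euler('y',q[5]); p=p+r.apply([v[9],0,0])
    r=r*R.from_euler('z',s[3]*q[6]+v[5]); p=p+r.apply([0,0,v[3]]); return p,r
def res(v,s):
    e=[]
    for q,p,o in zip(Q,Pp,O):
        a,r=fk(q,v,s); e+=list(a-p)+list((R.from_quat(o).inv()*r).as_rotvec()*.3)
    return np.array(e+list(1e-3*np.array(v[6:])))
if __name__=='__main__':
    import itertools
    out=[]
    for s in itertools.product((1,-1),repeat=4):
        for o7 in(0,np.pi/2,-np.pi/2,np.pi):
            r=least_squares(res,[.35,.42,.4,.3,0,o7,0,0,0,0],args=(s,)); out.append((r.cost,s,r.x))
    out.sort(key=lambda t:t[0])
    for t in out[:3]: print(t[0],t[1],np.round(t[2],4).tolist())
E
python3 kin.py
```

```text
0.00013486664850892907 (-1, -1, -1, -1) [0.3361, 0.5199, 0.3267, 0.3527, -0.0755, 1.4966, -0.0422, 0.0325, -0.0094, -0.035]
0.00013486664850893005 (-1, -1, -1, -1) [0.3361, 0.5199, 0.3267, 0.3527, -0.0755, -4.7865, -0.0422, 0.0325, -0.0094, -0.035]
0.00013486664850893097 (-1, -1, -1, -1) [0.3361, 0.5199, 0.3267, 0.3527, -0.0755, 1.4966, -0.0422, 0.0325, -0.0094, -0.035]
```

```bash
cat > ik.py <<'E'
from kin import *
s=(-1,-1,-1,-1)
V=least_squares(res,[.35,.42,.4,.3,0,np.pi/2,0,0,0,0],args=(s,)).x
lo=np.array([-3.01,-.46,-1.47,.13,-1,.04,-2.66]);hi=np.array([3.01,2.08,1.51,2.56,4.14,2.09,2.66])
LAB=np.array([-.0425,.004,.0004]); READ=np.array([.602,.150,.190])
def headx(yaw=28): return R.from_euler('ZY',[yaw,-40],degrees=True).as_matrix()[:,0]
def target(z,yaw=28):
    z=z/np.linalg.norm(z); y=headx(yaw); y=y-z*(y@z); mis=np.degrees(np.arccos(np.clip(np.linalg.norm(y),0,1))); y/=np.linalg.norm(y)
    Rm=np.c_[np.cross(y,z),y,z]; return READ-Rm@LAB,Rm,mis
def ik(p,Rm,q0):
    f=lambda q:np.r_[fk(q,V,s)[0]-p,(R.from_matrix(Rm).inv()*fk(q,V,s)[1]).as_rotvec()*.3,1e-3*(q-q0)]
    r=least_squares(f,np.clip(q0,lo+.01,hi-.01),bounds=(lo,hi)); return r.x,np.linalg.norm(r.fun[:6])
E
python3 - <<'E'
from ik import *
np.set_printoptions(precision=3,suppress=True)
for q,p,o in zip(Q,Pp,O): print(fk(q,V,s)[0]-p)
for az in(-18,-5,10,28):
  for th in(27,35,42,50):
    t,a=np.radians(th),np.radians(az); z=np.array([np.sin(t)*np.cos(a),np.sin(t)*np.sin(a),-np.cos(t)])
    p,Rm,mis=target(z); q,e=ik(p,Rm,np.array([-.3,.5,.3,1.7,-.3,.6,0])); print(az,th,'mis',round(mis,1),'err',round(e,4),p,q)
E
```

```text
[ 0.003 -0.004  0.004]
[ 0.003  0.007 -0.005]
[-0.     0.001  0.002]
[-0.001  0.002 -0.   ]
[0.002 0.003 0.001]
[-0.001 -0.003 -0.002]
-18 27 mis 19.3 err 0.0 [0.588 0.188 0.178] [-0.866  0.717  0.525  2.042 -0.204  0.098 -0.005]
-18 35 mis 12.8 err 0.0001 [0.591 0.188 0.175] [-0.542  0.667 -0.05   2.047  1.618  0.462 -1.804]
-18 42 mis 7.0 err 0.0 [0.593 0.188 0.172] [-0.448  0.724 -0.336  2.11   1.813  0.792 -2.05 ]
-18 50 mis 0.3 err 0.0 [0.596 0.187 0.17 ] [-0.472  0.803 -0.424  2.179  1.935  1.052 -2.246]
-5 27 mis 16.3 err 0.0002 [0.585 0.188 0.18 ] [-0.604  0.635  0.268  2.07   1.009  0.04  -1.058]
-5 35 mis 9.1 err 0.0 [0.587 0.188 0.178] [-0.216  0.687 -0.516  2.116  1.836  0.648 -1.896]
-5 42 mis 2.7 err 0.0 [0.589 0.188 0.176] [-0.18   0.766 -0.695  2.205  2.003  0.935 -2.094]
-5 50 mis 4.5 err 0.0 [0.591 0.188 0.174] [-0.221  0.856 -0.753  2.303  2.133  1.22  -2.272]
10 27 mis 14.0 err 0.0097 [0.582 0.187 0.184] [-0.623  0.622  0.225  2.076 -1.     0.04   0.946]
10 35 mis 6.2 err 0.0468 [0.583 0.188 0.182] [-0.677  0.616  0.285  2.063 -1.     0.04   0.92 ]
10 42 mis 0.6 err 0.079 [0.585 0.188 0.181] [-0.737  0.616  0.35   2.052 -1.     0.04   0.892]
10 50 mis 8.3 err 0.1157 [0.586 0.188 0.179] [-0.828  0.626  0.448  2.038 -1.     0.04   0.847]
28 27 mis 13.0 err 0.0078 [0.579 0.186 0.189] [-0.343  0.591 -0.077  2.088 -1.     0.04   1.085]
28 35 mis 5.0 err 0.0441 [0.579 0.186 0.188] [-0.272  0.575 -0.152  2.079 -1.     0.04   1.111]
28 42 mis 2.0 err 0.0757 [0.579 0.186 0.188] [-0.19   0.567 -0.237  2.07  -1.     0.04   1.144]
28 50 mis 10.0 err 0.1114 [0.58  0.186 0.187] [-0.064  0.569 -0.368  2.059 -1.     0.04   1.202]
```

```bash
cat > sim.py <<'E'
from ik import *
np.set_printoptions(precision=3,suppress=True)
def step(q,p,Rm):
    f=lambda x:np.r_[fk(x,V,s)[0]-p,(R.from_matrix(Rm).inv()*fk(x,V,s)[1]).as_rotvec()*.3,3e-3*(x-q)]
    r=least_squares(f,np.clip(q,lo+1e-4,hi-1e-4),bounds=(lo,hi),x_scale=1.0,max_nfev=30); return r.x,np.linalg.norm(r.fun[:6])
def path(q,p1,R1,n,verbose=True,way=None):
    p0,r0=fk(q,V,s); dr=(r0.inv()*R.from_matrix(R1)).as_rotvec(); worst=0;mj=0
    for i in range(1,n+1):
        qn,e=step(q,p0+(p1-p0)*i/n,(r0*R.from_rotvec(dr*i/n)).as_matrix()); mj=max(mj,abs(qn-q).max()); q=qn; worst=max(worst,e)
        if verbose and i%5==0: print(i,q,round(e,4))
    return q,worst,mj
if __name__=='__main__':
    q=Q[-1]
    p,r=fk(q,V,s)
    for az in(-18,-35,-50):
      for th in(35,42,50,55):
        t,a=np.radians(th),np.radians(az); z=np.array([np.sin(t)*np.cos(a),np.sin(t)*np.sin(a),-np.cos(t)])
        P,Rm,mis=target(z)
        # tilt at stretched pose: keep y in vertical plane
        y=np.array([np.cos(t)*np.cos(a),np.cos(t)*np.sin(a),np.sin(t)]); R0=np.c_[np.cross(y,z),y,z]
        q1,e1,_=path(q,np.array([.9,-.3,.25]),R0,10,False)
        q2,e2,m=path(q1,P,Rm,40,False)
        print(az,th,'mis',round(mis,1),'e',round(e1,3),q1,'| e',round(e2,4),'final',round(step(q2,P,Rm)[1],4),'maxj',round(m,2),q2)
E
python3 sim.py
```

```text
-18 35 mis 12.8 e 0.0 [ 0.003  1.023  0.682  1.112 -1.     0.665  0.581] | e 0.0153 final 0.0124 maxj 0.05 [-1.045  0.819  0.694  2.043 -1.     0.04   0.647]
-18 42 mis 7.0 e 0.0 [ 0.061  0.959  0.405  1.265 -1.     0.34   0.72 ] | e 0.0421 final 0.0344 maxj 0.04 [-1.151  0.902  0.815  2.027 -1.     0.04   0.55 ]
-18 50 mis 0.3 e 0.012 [ 0.174  0.93   0.082  1.354 -1.     0.04   0.866] | e 0.0697 final 0.0564 maxj 0.04 [-1.267  1.031  0.947  2.009 -1.     0.04   0.415]
-18 55 mis 3.9 e 0.036 [ 0.177  0.934  0.08   1.337 -1.     0.04   0.868] | e 0.0823 final 0.0679 maxj 0.05 [-1.333  1.133  1.026  1.998 -1.     0.04   0.316]
-35 35 mis 19.1 e 0.0 [-0.125  1.108  0.961  1.066 -1.     0.737  0.173] | e 0.0 final 0.0 maxj 0.05 [-1.194  0.994  1.007  1.941 -0.889  0.308  0.418]
-35 42 mis 14.2 e 0.0 [-0.145  1.065  0.81   1.216 -1.     0.447  0.255] | e 0.006 final 0.0 maxj 0.04 [-1.246  1.061  1.006  1.982 -0.952  0.172  0.379]
-35 50 mis 8.4 e 0.0 [-0.106  1.016  0.542  1.351 -1.     0.066  0.371] | e 0.0308 final 0.0014 maxj 0.03 [-1.298  1.154  1.007  2.011 -1.     0.04   0.31 ]
-35 55 mis 4.8 e 0.019 [-0.139  1.039  0.589  1.343 -1.     0.04   0.328] | e 0.0368 final 0.0071 maxj 0.03 [-1.345  1.247  1.07   2.003 -1.     0.04   0.23 ]
-50 35 mis 25.8 e 0.0 [-0.18   1.207  1.208  0.95  -0.986  0.902 -0.215] | e 0.0 final 0.0 maxj 0.05 [-1.236  1.14   1.223  1.782 -0.797  0.636  0.249]
-50 42 mis 21.8 e 0.0 [-0.248  1.211  1.183  1.09  -1.     0.688 -0.176] | e 0.0 final 0.0 maxj 0.04 [-1.286  1.216  1.246  1.802 -0.764  0.558  0.117]
-50 50 mis 16.9 e 0.0 [-0.301  1.217  1.114  1.218 -1.     0.427 -0.154] | e 0.0 final 0.0 maxj 0.04 [-1.337  1.319  1.283  1.815 -0.727  0.494 -0.028]
-50 55 mis 13.8 e 0.0 [-0.323  1.226  1.062  1.281 -1.     0.262 -0.149] | e 0.0 final 0.0 maxj 0.03 [-1.367  1.397  1.32   1.817 -0.72   0.475 -0.101]
```

```bash
cat > srch.py <<'E'
from sim import *
import sys,time
rng=np.random.default_rng(int(sys.argv[1])); t0=time.time()
out=[]
def zdir(az,th):
    t,a=np.radians(th),np.radians(az); return np.array([np.sin(t)*np.cos(a),np.sin(t)*np.sin(a),-np.cos(t)])
r0=R.from_quat(O[-1]); zc=r0.as_matrix()[:,2]
while time.time()-t0<150:
    q=Q[-1].copy(); zt=zdir(-18,rng.choice([27,36,45]))
    ax=np.cross(zc,zt); 
    Rt=(R.from_rotvec(ax/np.linalg.norm(ax)*np.arccos(min(1,zc@zt)))*r0 if np.linalg.norm(ax)>1e-3 else r0)
    q,e0,_=path(q,fk(q,V,s)[0]-np.array([.05,-.02,0]),Rt.as_matrix(),4,False)
    wps=[];bad=0
    P,Rf,mis=target(zt)
    for k in range(rng.integers(1,3)):
        wp=rng.uniform([.5,-.4,.2],[.9,.12,.5]); tw=rng.uniform(-1.5,1.5)
        Rw=(Rt*R.from_euler('z',tw)).as_matrix(); 
        q,e,_=path(q,wp,Rw,8,False); bad=max(bad,e); wps.append((wp.round(2).tolist(),round(tw,2)))
    q,e,m=path(q,P,Rf,15,False); fe=step(q,P,Rf)[1]
    out.append((fe+.3*max(bad-.005,0),e,bad,mis,wps,q))
out.sort(key=lambda t:t[0]); print(len(out))
for o in out[:6]: print(round(o[0],4),round(o[1],4),round(o[2],4),round(o[3],1),o[4],o[5])
E
for i in 1 2 3 4; do python3 srch.py $i > s$i.txt & done; wait; cat s?.txt; nproc
```

```text
66
0.0 0.0 0.0 19.3 [([0.62, -0.0, 0.36], -1.05), ([0.89, -0.19, 0.29], 1.04)] [-0.966  0.768  0.67   2.011 -0.804  0.174  0.555]
0.0 0.0 0.0 19.3 [([0.6, -0.0, 0.26], 0.99), ([0.53, 0.03, 0.25], -0.37)] [-0.914  0.739  0.585  2.03  -0.525  0.122  0.295]
0.0 0.0 0.0001 19.3 [([0.52, -0.36, 0.22], -0.68), ([0.73, 0.02, 0.28], -0.65)] [-0.987  0.781  0.71   2.003 -0.894  0.202  0.639]
0.0 0.0 0.0 19.3 [([0.66, 0.11, 0.39], 0.58), ([0.71, -0.24, 0.32], 1.32)] [-0.937  0.751  0.621  2.021 -0.661  0.143  0.422]
0.0 0.0 0.0 19.3 [([0.8, -0.12, 0.3], 0.87)] [-0.972  0.772  0.682  2.008 -0.833  0.182  0.583]
0.0 0.0 0.0 19.3 [([0.87, -0.05, 0.25], -0.17), ([0.68, -0.07, 0.31], 0.53)] [-1.001  0.791  0.738  1.999 -0.946  0.222  0.687]
70
0.0 0.0 0.0 19.3 [([0.82, -0.38, 0.2], 1.18), ([0.86, -0.31, 0.48], -0.28)] [-0.931  0.748  0.612  2.023 -0.629  0.137  0.392]
0.0 0.0 0.0 19.3 [([0.6, -0.07, 0.31], 0.59), ([0.53, -0.16, 0.38], 0.38)] [-0.968  0.769  0.673  2.01  -0.813  0.176  0.563]
0.0 0.0 0.0 19.3 [([0.52, -0.03, 0.34], 1.19)] [-0.947  0.757  0.637  2.018 -0.712  0.152  0.469]
0.0 0.0 0.
[... 968 characters left out ...]
8)] [-0.968  0.769  0.674  2.01  -0.815  0.177  0.566]
71
0.0 0.0 0.0 19.3 [([0.86, -0.19, 0.29], 0.92), ([0.54, -0.2, 0.46], 1.25)] [-0.933  0.749  0.614  2.023 -0.637  0.138  0.4  ]
0.0 0.0 0.0 19.3 [([0.6, -0.07, 0.26], 0.62)] [-0.933  0.749  0.615  2.023 -0.641  0.139  0.403]
0.0 0.0 0.0 19.3 [([0.56, 0.02, 0.25], -0.75)] [-1.016  0.802  0.771  1.994 -1.     0.246  0.737]
0.0 0.0 0.0 19.3 [([0.7, -0.14, 0.35], 1.38)] [-0.951  0.759  0.643  2.016 -0.732  0.157  0.488]
0.0 0.0 0.0 19.3 [([0.87, -0.21, 0.34], -0.86), ([0.79, -0.3, 0.3], 1.37)] [-0.934  0.749  0.616  2.023 -0.643  0.139  0.405]
0.0 0.0 0.0 19.3 [([0.67, -0.33, 0.47], 1.2)] [-0.988  0.782  0.711  2.003 -0.896  0.202  0.641]
4
```

```bash
cat > map.py <<'E'
from sim import *
def zdir(az,th):
    t,a=np.radians(th),np.radians(az); return np.array([np.sin(t)*np.cos(a),np.sin(t)*np.sin(a),-np.cos(t)])
if __name__=='__main__':
  for az in(-25,-30,-35,-40,-45):
    q=np.array([-1.194,.994,1.007,1.941,-.889,.308,.418])
    for th in(30,36,42,46,50,54,58,62):
        P,Rm,mis=target(zdir(az,th))
        for _ in range(4): q,e=step(q,P,Rm)
        print(az,th,round(mis,1),round(e,4),q)
E
python3 map.py
```

```text
-25 30 19.0 0.0 [-1.079  0.857  0.83   1.986 -0.921  0.228  0.582]
-25 36 14.4 0.001 [-1.099  0.877  0.76   2.039 -1.     0.04   0.583]
-25 42 9.7 0.0167 [-1.185  0.958  0.859  2.025 -1.     0.04   0.495]
-25 46 6.6 0.0261 [-1.238  1.021  0.921  2.017 -1.     0.04   0.431]
-25 50 3.4 0.0346 [-1.288  1.092  0.981  2.009 -1.     0.04   0.363]
-25 54 0.3 0.0419 [-1.334  1.171  1.038  2.001 -1.     0.04   0.29 ]
-25 58 2.9 0.0479 [-1.376  1.257  1.092  1.994 -1.     0.04   0.213]
-25 62 6.0 0.0524 [-1.414  1.35   1.144  1.987 -1.     0.04   0.134]
-30 30 20.7 0.0 [-1.122  0.906  0.925  1.947 -0.886  0.32   0.516]
-30 36 16.3 0.0 [-1.162  0.943  0.898  1.996 -0.954  0.167  0.501]
-30 42 11.9 0.0032 [-1.2    0.992  0.881  2.025 -1.     0.04   0.462]
-30 46 8.9 0.0112 [-1.249  1.056  0.94   2.017 -1.     0.04   0.399]
-30 50 5.9 0.0182 [-1.295  1.126  0.997  2.01  -1.     0.04   0.334]
-30 54 2.8 0.0241 [-1.337  1.203  1.05   2.002 -1.     0.04   0.266]
-30 58 0.2 0.0289 [-1.375  1.285  1.101  1.996 -1.     0.04   0.195]
-30 62 3.2 0.0324 [-1.408  1.371  1.148  1.99  -1.     0.04   0.124]
-
[... 909 characters left out ...]
1.171  1.958 -0.953  0.188  0.173]
-40 58 5.6 0.0 [-1.386  1.365  1.196  1.962 -0.973  0.162  0.134]
-40 62 2.8 0.0 [-1.409  1.438  1.226  1.963 -0.989  0.146  0.092]
-45 30 26.4 0.0 [-1.175  1.022  1.097  1.818 -0.759  0.566  0.317]
-45 36 22.9 0.0 [-1.234  1.094  1.144  1.844 -0.786  0.498  0.251]
-45 42 19.1 0.0 [-1.286  1.174  1.187  1.865 -0.812  0.439  0.187]
-45 46 16.6 0.0 [-1.317  1.232  1.215  1.875 -0.828  0.406  0.143]
-45 50 14.0 0.0 [-1.345  1.293  1.244  1.883 -0.842  0.378  0.099]
-45 54 11.3 0.0 [-1.371  1.359  1.274  1.887 -0.853  0.357  0.053]
-45 58 8.7 0.0 [-1.395  1.428  1.306  1.889 -0.862  0.344  0.006]
-45 62 6.0 0.0 [-1.416  1.5    1.34   1.887 -0.867  0.337 -0.043]
```

Run:
```python
from sim import *
o=readout.get_obs(); plan(o,[.62,-.72,.30],0,10)
T=cam('top');print(onz(T,[(597,243),(625,245),(610,350),(470,320),(188,314)],.05))
r0=R.from_quat(o['tcp_rot']).as_matrix()
q,w,m=path(o['qpos'],np.array([.62,-.72,.30]),r0,10);
```

```text
[-48.8, -15.4, -16.6] 0.0
[-48.8, -15.4, -16.6] 0.0
[-48.8, -15.4, -16.6] 0.0
[-48.8, -15.4, -16.6] 0.0
[-48.8, -15.4, -16.6] 0.0
[-48.8, -15.4, -16.6] 0.0
[-48.8, -15.4, -16.6] 0.0
[-48.8, -15.4, -16.6] 0.0
[-48.8, -15.4, -16.6] 0.0
[-48.8, -15.4, -16.6] 0.0
[[ 0.597 -0.849  0.05 ]
 [ 0.591 -0.941  0.05 ]
 [ 0.281 -0.86   0.05 ]
 [ 0.376 -0.444  0.05 ]
 [ 0.392  0.35   0.05 ]]
5 [ 0.369  1.106  0.801  0.762 -1.     1.093  0.618] 0.0
10 [ 0.75   1.088  0.711  0.635 -0.999  1.269  0.851] 0.0
```

Emit:
move_arm([
  [[1, -44, -15, -17, 0], [1, -49, -15, -17, 0], [1, -49, -15, -17, 0], [1, -49, -15, -17, 0], [1, -49, -15, -17, 0], [1, -49, -15, -17, 0], [1, -49, -15, -17, 0], [1, -49, -15, -17, 0], [1, -49, -15, -17, 0], [1, -44, -15, -17, 0]],
])

```text
time: 9.85
tcp_pos: [0.6287, -0.7107, 0.3061]
tcp_rot: [0.801, 0.552, 0.141, 0.185]
wrist_force: [0.1, -0.3, -1.3]
finger_gap: 0.008
```

```bash
cat > st.py <<'E'
from h import *
np.set_printoptions(precision=3,suppress=True)
o=readout.get_obs(); m=R.from_quat(o['tcp_rot']).as_matrix(); z=m[:,2]
print(o['qpos'],o['tcp_pos'],'gap',o['finger_gap'],o['time']);print(m); print('tilt',np.degrees(np.arccos(-z[2])),'az',np.degrees(np.arctan2(z[1],z[0])),'pos az',np.degrees(np.arctan2(o['tcp_pos'][1],o['tcp_pos'][0])))
E
python3 st.py
python3 - <<'E'
from ik import *
o=readout.get_obs(); print(fk(o['qpos'],V,s)[0]-o['tcp_pos'])
E
```

```text
[ 0.713  1.062  0.733  0.702 -0.993  1.222  0.871] [ 0.629 -0.711  0.306] gap 0.008033739498248321 9.85
[[ 0.35   0.832  0.429]
 [ 0.936 -0.322 -0.14 ]
 [ 0.022  0.451 -0.892]]
tilt 26.844175130247905 az -18.080116782030565 pos az -48.50556396796243
[-0.00973247 -0.00395433 -0.00215569]
```

```bash
cat > push.py <<'E'
from sim import *
def push(q,row,n,verbose=False):
    row=np.asarray(row,float)
    for i in range(n):
        p,r=fk(q,V,s); R1=(r*R.from_euler('z',row[3])).as_matrix()
        q,e=step(q,p+r.apply(row[:3]/1000),R1)
    return q
def info(q):
    p,r=fk(q,V,s); z=r.as_matrix()[:,2]; return p.round(3),'tilt',np.degrees(np.arccos(-z[2])).round(1),'az',np.degrees(np.arctan2(z[1],z[0])).round(1),'mis',round(target(z)[2],1)
if __name__=='__main__':
    # validate on past push
    print(info(push(Q[4],[0,60,0,0],10)))
    q0=readout.get_obs()['qpos']; m=fk(q0,V,s)[1].as_matrix()
    for az in(-45,-55,-65,-75):
      for up in(0,.3,.6):
        d=np.array([np.cos(np.radians(az)),np.sin(np.radians(az)),up]); d=d/np.linalg.norm(d)@m*58
        for n in(12,20): q=push(q0,[*d,0],n); print(az,up,n,d.round(0),info(q),q)
E
python3 push.py
```

```text
(array([ 1.099, -0.371,  0.385]), 'tilt', np.float64(55.8), 'az', np.float64(-18.2), 'mis', np.float64(4.4))
-45 0 12 [-24.  47.  24.] (array([ 0.791, -0.909,  0.481]), 'tilt', np.float64(76.2), 'az', np.float64(-44.8), 'mis', np.float64(3.8)) [ 0.799  1.347 -0.198  0.13   0.     0.344  0.423]
-45 0 20 [-24.  47.  24.] (array([ 0.714, -0.89 ,  0.774]), 'tilt', np.float64(95.9), 'az', np.float64(-48.4), 'mis', np.float64(14.2)) [ 0.832  1.132 -0.186  0.13   0.     0.21   0.399]
-45 0.3 12 [-23.  53.   8.] (array([ 0.763, -0.872,  0.624]), 'tilt', np.float64(76.9), 'az', np.float64(-44.0), 'mis', np.float64(4.9)) [ 0.804  1.175 -0.185  0.13   0.001  0.504  0.39 ]
-45 0.3 20 [-23.  53.   8.] (array([ 0.656, -0.808,  0.95 ]), 'tilt', np.float64(100.0), 'az', np.float64(-47.5), 'mis', np.float64(17.5)) [ 0.833  0.92  -0.17   0.13  -0.     0.352  0.355]
-45 0.6 12 [-21.  54.  -6.] (array([ 0.727, -0.826,  0.723]), 'tilt', np.float64(75.3), 'az', np.float64(-42.9), 'mis', np.float64(4.5)) [ 0.81   1.029 -0.184  0.13   0.001  0.68   0.368]
-45 0.6 20 [-21.  54.  -6.] (array([ 0.598, -0.724, 
[... 2812 characters left out ...]
  0.599]), 'tilt', np.float64(73.2), 'az', np.float64(-51.2), 'mis', np.float64(2.8)) [ 1.085  1.175 -0.381  0.13  -0.004  0.607  0.667]
-75 0.3 20 [-45.  36.   0.] (array([ 0.314, -1.013,  0.895]), 'tilt', np.float64(95.7), 'az', np.float64(-60.9), 'mis', np.float64(4.5)) [ 1.268  0.959 -0.53   0.13  -0.004  0.444  0.744]
-75 0.6 12 [-41.  39. -13.] (array([ 0.513, -0.958,  0.704]), 'tilt', np.float64(71.8), 'az', np.float64(-49.1), 'mis', np.float64(2.2)) [ 1.086  1.025 -0.363  0.13  -0.006  0.782  0.608]
-75 0.6 20 [-41.  39. -13.] (array([ 0.294, -0.908,  1.013]), 'tilt', np.float64(95.6), 'az', np.float64(-57.8), 'mis', np.float64(6.8)) [ 1.294  0.775 -0.524  0.13  -0.009  0.635  0.659]
```

Emit:
move_arm([
  [[1, -35, 40, 4, 0], [1, -39, 43, 4, 0], [1, -39, 43, 4, 0], [1, -39, 43, 4, 0], [1, -39, 43, 4, 0], [1, -39, 43, 4, 0], [1, -39, 43, 4, 0], [1, -39, 43, 4, 0], [1, -39, 43, 4, 0], [1, -39, 43, 4, 0]],
])

```text
time: 11.1
tcp_pos: [0.6297, -0.8771, 0.3988]
tcp_rot: [0.778, 0.507, 0.142, 0.344]
wrist_force: [-0.1, 0.1, -0.9]
finger_gap: 0.0078
```

```bash
python3 st.py
python3 - <<'E'
from push import *
q0=readout.get_obs()['qpos'];print(info(q0))
for n in(4,8): print(info(push(q0,[-39,43,4,0],n)))
E
```

```text
[ 0.964  1.204  0.69   0.136 -1.     1.143  0.667] [ 0.63  -0.877  0.399] gap 0.007835814097020126 11.1
[[ 0.446  0.69   0.57 ]
 [ 0.886 -0.25  -0.391]
 [-0.128  0.679 -0.723]]
tilt 43.72160326883584 az -34.48788930712451 pos az -54.322664872911496
(array([ 0.617, -0.883,  0.411]), 'tilt', np.float64(43.7), 'az', np.float64(-38.8), 'mis', np.float64(14.8))
(array([ 0.607, -0.962,  0.522]), 'tilt', np.float64(62.5), 'az', np.float64(-46.9), 'mis', np.float64(6.9))
(array([ 0.556, -0.994,  0.669]), 'tilt', np.float64(78.0), 'az', np.float64(-52.0), 'mis', np.float64(0.2))
```

Emit:
move_arm([
  [[1, -39, 43, 4, 0], [1, -39, 43, 4, 0], [1, -39, 43, 4, 0], [1, -39, 43, 4, 0], [1, -39, 43, 4, 0], [1, -20, 25, 2, 0], [1, 20, -20, 0, 0], [1, 40, -25, 0, 0], [1, 40, -30, 0, 0], [1, 40, -30, 0, 0]],
])

```text
time: 12.35
tcp_pos: [0.6009, -0.808, 0.4085]
tcp_rot: [0.755, 0.47, 0.137, 0.435]
wrist_force: [-1.0, -2.5, -1.5]
finger_gap: 0.0077
```

```bash
python3 st.py
```

```text
[ 0.857  0.817  0.231  1.135 -0.995  0.416  1.247] [ 0.601 -0.808  0.409] gap 0.007741256390124804 12.35
[[ 0.521  0.592  0.616]
 [ 0.829 -0.179 -0.529]
 [-0.203  0.786 -0.584]]
tilt 54.30175872880378 az -40.693308502312 pos az -53.36437524845518
```

Run:
```python
from sim import *
o=readout.get_obs(); 
im=np.ascontiguousarray(vision.grab_frame('wrist')[:,:,::-1]); o=readout.get_obs(); W=cam('wrist',o)
r=R.from_quat(o['tcp_rot']).as_matrix()
def slidepts(xg=-.005,zg=.0114):
    c=[(-.055,.004,-.03),(.055,.004,-.03),(.055,.004,.018),(.043,.004,.018),(.043,.004,.03),(-.055,.004,.03)]
    return [o['tcp_pos']+r@(np.array([-(x-xg),y,-(z-zg)-.019])) for x,y,z in c]
cv2.polylines(im,[proj(W,slidepts()).astype(np.int32)],True,(0,0,255),1)
im2=vision.grab_frame('scene')[:,:,::-1].copy(); cv2.polylines(im2,[proj(cam('scene'),slidepts()).astype(np.int32)],True,(0,0,255),1)
cv2.imwrite('pics/w3.png',im); cv2.imwrite('pics/s3.png',im2)
z=r[:,2]; P,Rf,mis=target(z); tw=np.arctan2(np.dot(Rf[:,1],-r[:,0]),np.dot(Rf[:,1],r[:,1])); print('P',P,mis,'twist',tw)
# paths
for wp in([.62,-.3,.36],[.6,-.1,.3],[.75,-.2,.3]):
    q,w,m=path(o['qpos'],np.array(wp),r,10,False); print(q,w)
    q,w,m=path(q,np.array([.6,.0,.26]),(R.from_matrix(r)*R.from_euler('z',tw*.6)).as_matrix(),10,False); print(q,w)
    q,w,m=path(q,P,Rf,10,False); print(q,w,m,step(q,P,Rf)[1])
```

```text
P [0.603 0.184 0.164] 8.873165319216975 twist -0.5641313730525117
[-0.26   0.517  0.719  1.938 -1.     0.04   0.766] 0.038134757813336355
[-1.087  0.933  1.114  2.094 -1.     0.04   0.422] 0.031253423318817475
[-1.356  1.283  1.167  1.958 -0.98   0.194  0.213] 0.0001676574131254554 0.037249134900143144 1.9906228717853113e-08
[-0.888  0.755  1.084  2.085 -1.     0.04   0.332] 0.05384310977707716
[-1.087  0.933  1.114  2.094 -1.     0.04   0.422] 0.028921981325817428
[-1.356  1.283  1.167  1.958 -0.98   0.194  0.213] 0.0001675234202816313 0.03724693682941749 1.990515481426296e-08
[-0.474  0.836  0.825  1.753 -1.     0.04   0.441] 0.03315553232557798
[-1.087  0.933  1.114  2.094 -1.     0.04   0.422] 0.02892198150213926
[-1.356  1.283  1.167  1.958 -0.98   0.194  0.213] 0.00016758508280028262 0.03724782258872472 1.9905719328384128e-08
```

View pics/w3.png

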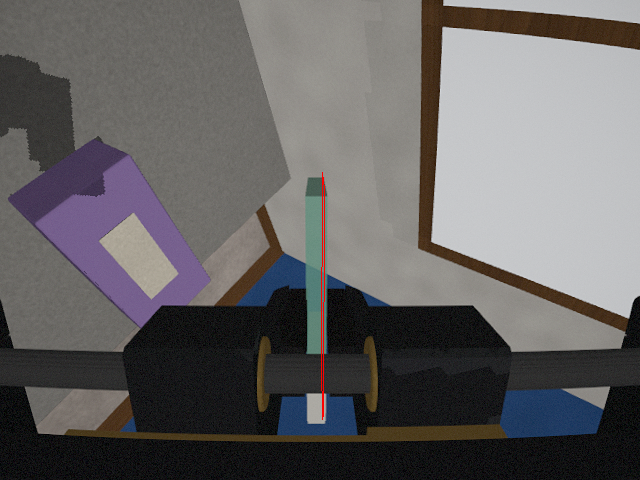

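View pics/s3.png

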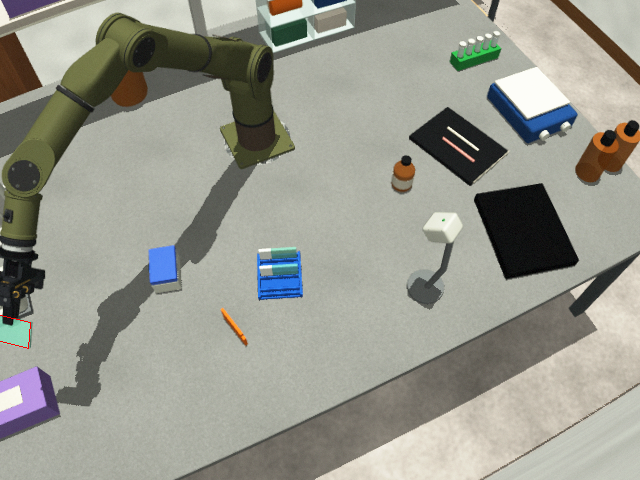

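```bash
cat > srch2.py <<'E'
from sim import *
import sys,time
rng=np.random.default_rng(int(sys.argv[1])); t0=time.time(); out=[]
o=readout.get_obs(); r=R.from_quat(o['tcp_rot']); P,Rf,mis=target(r.as_matrix()[:,2]); tw=-.564
off=fk(o['qpos'],V,s)[0]-o['tcp_pos']
while time.time()-t0<120:
    q=o['qpos'].copy(); w=0; wps=[]
    a1=rng.uniform(-35,-15); r1=rng.uniform(.75,1.0); a=np.radians(a1)
    w1=np.array([r1*np.cos(a),r1*np.sin(a),rng.uniform(.25,.5)]); f1=rng.uniform(-.5,1.5)
    w2=rng.uniform([.55,-.2,.2],[.85,.1,.45]); f2=rng.uniform(-.3,1.5)
    for wp,f in((w1,f1),(w2,f2)):
        q,e,_=path(q,wp,(r*R.from_euler('z',tw*f)).as_matrix(),8,False); w=max(w,e)
        if w>.03: break
    else:
        q,e,_=path(q,P,Rf,8,False); out.append((max(w,e),w,e,w1.round(2),round(f1,2),w2.round(2),round(f2,2),q))
out.sort(key=lambda t:t[0]); print(len(out))
for x in out[:4]: print(*x)
E
for i in 1 2 3 4; do python3 srch2.py $i > s$i.txt & done; wait; cat s?.txt
```

```text
47
1.8155213144270268e-05 1.8155213144270268e-05 9.951041942566679e-06 [ 0.81 -0.46  0.49] 1.03 [0.76 0.02 0.4 ] 0.19 [-1.346  1.262  1.132  1.968 -0.87   0.155  0.111]
1.8683326925957955e-05 1.8683326925957955e-05 1.2140852683982159e-05 [ 0.89 -0.43  0.49] 1.09 [0.75 0.05 0.43] -0.26 [-1.339  1.246  1.111  1.975 -0.779  0.133  0.028]
2.2164769063998757e-05 2.2164769063998757e-05 9.225871838564485e-06 [ 0.68 -0.47  0.5 ] 0.02 [ 0.8  -0.02  0.4 ] 0.83 [-1.346  1.261  1.13   1.968 -0.863  0.153  0.104]
2.558081886983981e-05 2.558081886983981e-05 6.457991671104498e-06 [ 0.84 -0.53  0.42] 1.17 [0.66 0.08 0.4 ] 1.46 [-1.359  1.291  1.175  1.957 -1.     0.201  0.229]
this script no longer has the robot
this script no longer has the robot
this script no longer has the robotException ignored in: <_io.TextIOWrapper mode='rw' encoding='UTF-8'>
Traceback (most recent call last):
BrokenPipeError: [Errno 32] Broken pipe
Exception ignored in: <_io.TextIOWrapper mode='rw' encoding='UTF-8'>
Traceback (most recent call last):
BrokenPipeError: [Errno 32] Broken pipe
Exception ignored in: <_io.TextIOWrapper mode='rw' encoding='UTF-8'>
Traceback (most recent call last):
BrokenPipeError: [Errno 32] Broken pipe
```

```bash
cat > chk.py <<'E'
from sim import *
o=readout.get_obs(); r=R.from_quat(o['tcp_rot']); P,Rf,mis=target(r.as_matrix()[:,2])
tw=np.arctan2(Rf[:,1]@-r.as_matrix()[:,0],Rf[:,1]@r.as_matrix()[:,1])
print(P,tw); print(Rf)
if __name__=='__main__':
  for w1,f1,w2,f2 in(([.82,-.5,.45],1,[.64,.06,.38],1),([.82,-.5,.45],1,[.7,.03,.4],1),([.81,-.46,.48],1,[.76,.02,.4],1),([.72,-.47,.48],.5,[.66,.05,.38],1)):
    q=o['qpos']
    for wp,f,n in((w1,f1,10),(w2,f2,10),(P,1,10)):
        q,e,m=path(q,np.array(wp),(r*R.from_euler('z',tw*f)).as_matrix(),n,False); print(wp,q,round(e,4),round(m,2))
E
python3 chk.py
```

```text
[0.604 0.184 0.164] -0.5647672861251006
[[ 0.115  0.779  0.616]
 [ 0.811  0.285 -0.511]
 [-0.574  0.558 -0.599]]
[0.82, -0.5, 0.45] [ 0.172  0.804  0.591  1.184 -0.717  0.363  1.067] 0.0 0.07
[0.64, 0.06, 0.38] [-1.229  0.916  1.437  1.905 -0.775  0.345  0.494] 0.0 0.16
[0.604 0.184 0.164] [-1.359  1.291  1.175  1.957 -1.     0.201  0.229] 0.0 0.05
[0.82, -0.5, 0.45] [ 0.172  0.804  0.591  1.184 -0.717  0.363  1.067] 0.0 0.07
[0.7, 0.03, 0.4] [-1.084  0.897  1.377  1.768 -0.718  0.378  0.48 ] 0.0 0.14
[0.604 0.184 0.164] [-1.357  1.288  1.17   1.958 -0.987  0.195  0.217] 0.0 0.05
[0.81, -0.46, 0.48] [ 0.089  0.745  0.658  1.229 -0.676  0.393  1.007] 0.0 0.09
[0.76, 0.02, 0.4] [-0.964  0.927  1.307  1.621 -0.661  0.418  0.411] 0.0 0.12
[0.604 0.184 0.164] [-1.351  1.273  1.148  1.963 -0.925  0.172  0.161] 0.0 0.06
[0.72, -0.47, 0.48] [ 0.132  0.6    0.585  1.47  -0.802  0.28   0.976] 0.0 0.09
[0.66, 0.05, 0.38] [-1.175  0.908  1.394  1.873 -0.75   0.33   0.48 ] 0.0 0.15
[0.604 0.184 0.164] [-1.359  1.291  1.175  1.957 -0.998  0.2    0.227] 0.0 0.05
```

Run:
```python
from h import *
plan(readout.get_obs(),[.82,-.5,.45],-.565,10)
```

```text
[35.3, 11.4, -5.1] -0.0565
[34.6, 13.4, -5.1] -0.0565
[33.8, 15.3, -5.1] -0.0565
[32.8, 17.2, -5.1] -0.0565
[31.8, 19.0, -5.1] -0.0565
[30.7, 20.8, -5.1] -0.0565
[29.5, 22.5, -5.1] -0.0565
[28.2, 24.1, -5.1] -0.0565
[26.7, 25.7, -5.1] -0.0565
[25.3, 27.1, -5.1] -0.0565
```

Emit:
move_arm([
  [[1, 35, 11, -5, -0.0565], [1, 35, 13, -5, -0.0565], [1, 34, 15, -5, -0.0565], [1, 33, 17, -5, -0.0565], [1, 32, 19, -5, -0.0565], [1, 31, 21, -5, -0.0565], [1, 30, 23, -5, -0.0565], [1, 28, 24, -5, -0.0565], [1, 27, 26, -5, -0.0565], [1, 25, 27, -5, -0.0565]],
])

```text
time: 13.7
tcp_pos: [0.8228, -0.5095, 0.4576]
tcp_rot: [0.594, 0.662, 0.01, 0.457]
wrist_force: [-0.1, -0.4, -1.7]
finger_gap: 0.0081
```

```bash
python3 st.py;python3 chk.py | head -4
python3 - <<'E'
from h import *
plan(readout.get_obs(),[.70,.03,.4],0,10)
E
```

```text
[ 0.12   0.777  0.691  1.246 -0.712  0.343  1.085] [ 0.823 -0.51   0.458] gap 0.008054622647043333 13.7
[[ 0.124  0.777  0.618]
 [ 0.796  0.294 -0.529]
 [-0.593  0.557 -0.582]]
tilt 54.4380108137536 az -40.59620902923112 pos az -31.770101517434437
[0.604 0.183 0.163] 0.011479325302374865
[[ 0.133  0.775  0.618]
 [ 0.799  0.285 -0.529]
 [-0.587  0.564 -0.582]]
[44.8, 3.1, -32.8] 0.0
[44.8, 3.1, -32.8] 0.0
[44.8, 3.1, -32.8] 0.0
[44.8, 3.1, -32.8] 0.0
[44.8, 3.1, -32.8] 0.0
[44.8, 3.1, -32.8] 0.0
[44.8, 3.1, -32.8] 0.0
[44.8, 3.1, -32.8] 0.0
[44.8, 3.1, -32.8] 0.0
[44.8, 3.1, -32.8] 0.0
```

Emit:
move_arm([
  [[1, 40, 3, -30, 0], [1, 45, 3, -33, 0], [1, 45, 3, -33, 0], [1, 45, 3, -33, 0], [1, 45, 3, -33, 0], [1, 45, 3, -33, 0], [1, 45, 3, -33, 0], [1, 45, 3, -33, 0], [1, 45, 3, -33, 0], [1, 45, 3, -33, 0]],
])

```text
time: 14.95
tcp_pos: [0.6994, 0.0294, 0.4009]
tcp_rot: [0.594, 0.662, 0.012, 0.457]
wrist_force: [0.3, 0.0, -1.0]
finger_gap: 0.0076
```

```bash
python3 st.py;python3 chk.py
python3 - <<'E'
from h import *
from chk import P
plan(readout.get_obs(),P,0,10)
E
```

```text
[-1.152  0.976  1.475  1.843 -0.784  0.405  0.541] [0.699 0.029 0.401] gap 0.00760980701412385 14.95
[[ 0.123  0.776  0.619]
 [ 0.798  0.293 -0.527]
 [-0.59   0.559 -0.583]]
tilt 54.37197032840866 az -40.39047642739635 pos az 2.4049359376027324
[0.604 0.183 0.163] 0.00901156530295876
[[ 0.13   0.774  0.619]
 [ 0.8    0.286 -0.527]
 [-0.585  0.564 -0.583]]
[0.82, -0.5, 0.45] [ 0.147  0.812  0.632  1.201 -0.795  0.341  1.118] 0.0 0.15
[0.64, 0.06, 0.38] [-1.238  0.957  1.474  1.905 -0.838  0.361  0.533] 0.0 0.16
[0.604 0.183 0.163] [-1.37   1.324  1.205  1.948 -1.     0.222  0.207] 0.0 0.05
[0.82, -0.5, 0.45] [ 0.147  0.812  0.632  1.201 -0.795  0.341  1.118] 0.0 0.15
[0.7, 0.03, 0.4] [-1.096  0.935  1.418  1.769 -0.783  0.389  0.519] 0.0 0.14
[0.604 0.183 0.163] [-1.37   1.324  1.205  1.948 -1.     0.222  0.207] 0.0 0.06
[0.81, -0.46, 0.48] [ 0.046  0.766  0.749  1.242 -0.818  0.392  1.1  ] 0.0 0.13
[0.76, 0.02, 0.4] [-0.982  0.977  1.378  1.62  -0.772  0.445  0.483] 0.0 0.11
[0.604 0.183 0.163] [-1.37   1.324  1.205  1.948 -1.     0.222  0.207] 0.0 0.06
[0.72, -0.47, 0.48] [ 0.143  0.593  0.542  1.494 -0.759  0.218  1.228] 0.0 0.15
[0.66, 0.05, 0.38] [-1.187  0.953  1.44   1.871 -0.834  0.351  0.535] 0.0 0.16
[0.604 0.183 0.163] [-1.37   1.324  1.205  1.948 -1.     0.222  0.207] 0.0 0.05
[0.604 0.183 0.163] 0.00901156530295876
[[ 0.13   0.774  0.619]
 [ 0.8    0.286 -0.527]
 [-0.585  0.564 -0.583]]
[25.1, -16.2, -0.1] 0.0
[25.1, -16.2, -0.1] 0.0
[25.1, -16.2, -0.1] 0.0
[25.1, -16.2, -0.1] 0.0
[25.1, -16.2, -0.1] 0.0
[25.1, -16.2, -0.1] 0.0
[25.1, -16.2, -0.1] 0.0
[25.1, -16.2, -0.1] 0.0
[25.1, -16.2, -0.1] 0.0
[25.1, -16.2, -0.1] 0.0
```

Emit:
move_arm([
  [[1, 16, -24, 0, 0], [1, 20, -28, 0, 0], [1, 20, -28, 0, 0], [1, 22, -26, 0, 0], [1, 26, -20, 0, 0], [1, 30, -14, 0, 0], [1, 32, -10, 0, 0], [1, 34, -6, 0, 0], [1, 32, -4, 0, 0], [1, 18, -2, 0, 0.009]],
])

```text
time: 16.2
tcp_pos: [0.6051, 0.1821, 0.1599]
tcp_rot: [0.597, 0.661, 0.014, 0.455]
wrist_force: [0.8, -0.5, -1.0]
finger_gap: 0.0079
```

```bash
python3 st.py;python3 - <<'E'
from ik import *
o=readout.get_obs(); r=R.from_quat(o['tcp_rot']).as_matrix(); lab=o['tcp_pos']+r@LAB
print('label',lab,'off',lab-READ,'ang',np.degrees(np.arccos(r[:,1]@headx())))
for n in('scene','top','wrist'): cv2.imwrite(f'pics/{n}4.png',vision.grab_frame(n)[:,:,::-1])
def slidepts(xg=-.005,zg=.0114):
    c=[(-.055,.004,-.03),(.055,.004,-.03),(.055,.004,.018),(.043,.004,.018),(.043,.004,.03),(-.055,.004,.03)]
    return [o['tcp_pos']+r@(np.array([-(x-xg),y,-(z-zg)-.019])) for x,y,z in c]
out=[]
for n in('scene','top'):
    C=cam(n); im=cv2.imread(f'pics/{n}4.png'); c=proj(C,[lab])[0]; im=cv2.resize(im,None,fx=4,fy=4,interpolation=cv2.INTER_CUBIC)
    k=im.copy()
    cv2.polylines(im,[(proj(C,slidepts())*4+2).astype(np.int32)],True,(0,0,255),1)
    for p,col in((lab,(0,0,255)),(READ,(255,0,255))): cv2.circle(im,tuple((proj(C,[p])[0]*4+2).astype(int)),4,col,1)
    x,y=(c*4).astype(int); s_=np.s_[y-200:y+200,x-200:x+200]; out.append(cv2.vconcat([k[s_],im[s_]]) if 0 else im[s_]); out.append(k[s_])
cv2.imwrite('pics/fin.png',cv2.resize(cv2.vconcat([cv2.hconcat(out[:2]),cv2.hconcat(out[2:])]),(600,600)))
E
```

```text
[-1.408  1.338  1.229  2.006 -0.961  0.261  0.193] [0.605 0.182 0.16 ] gap 0.007873356988298644 16.2
[[ 0.127  0.775  0.619]
 [ 0.801  0.288 -0.524]
 [-0.585  0.562 -0.585]]
tilt 54.21453621267957 az -40.27618462722453 pos az 16.74938232836318
label [0.60307193 0.14899338 0.18680141] off [ 0.00107193 -0.00100662 -0.00319859] ang 8.38795975473522
```

View pics/fin.png

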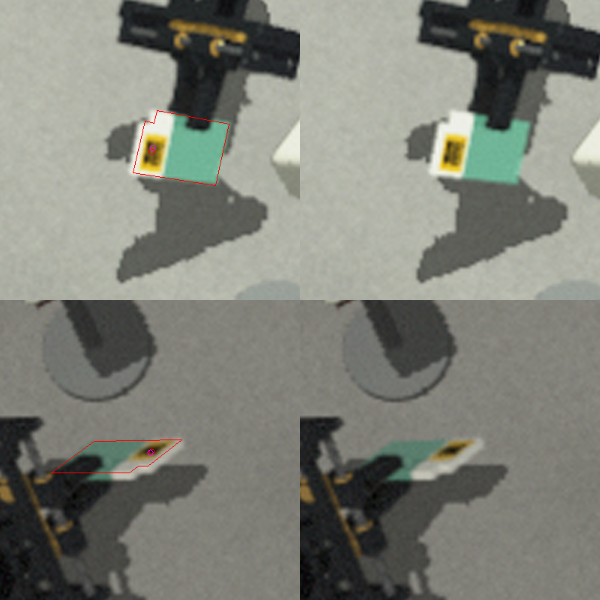

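View pics/scene4.png

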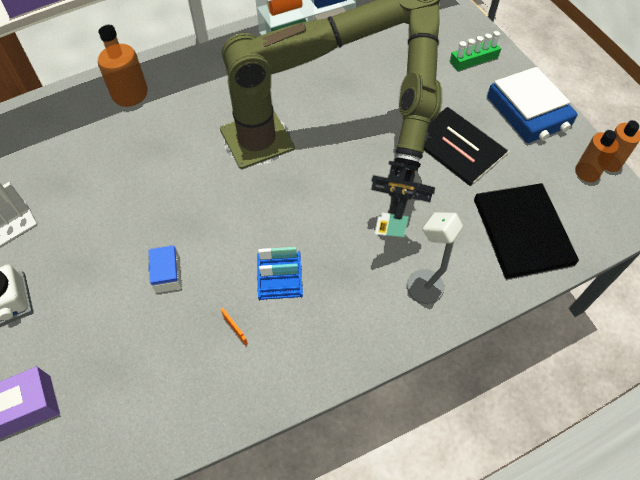

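View pics/wrist4.png

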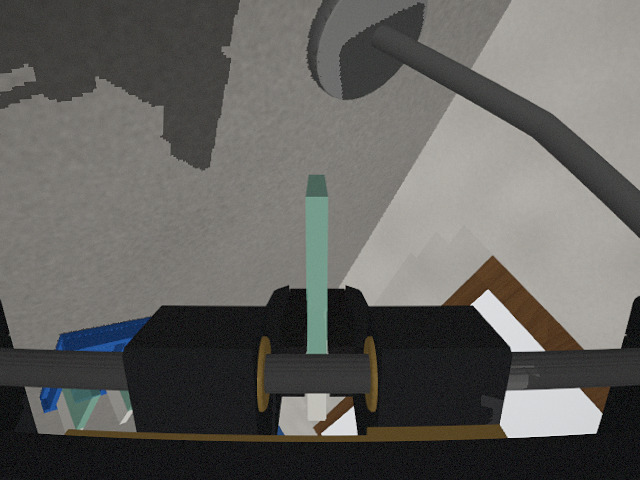

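Emit:
move_arm([
  [[1, 0, 0, 0, 0], [1, 0, 0, 0, 0], [1, 0, 0, 0, 0], [1, 0, 0, 0, 0], [1, 0, 0, 0, 0], [1, 0, 0, 0, 0], [1, 0, 0, 0, 0], [1, 0, 0, 0, 0], [1, 0, 0, 0, 0], [1, 0, 0, 0, 0]],
])

```text
time: 17.6
tcp_pos: [0.6033, 0.1774, 0.1618]
tcp_rot: [0.598, 0.659, 0.012, 0.456]
wrist_force: [0.3, -0.1, -0.7]
finger_gap: 0.0079
```

View pics/top4.png

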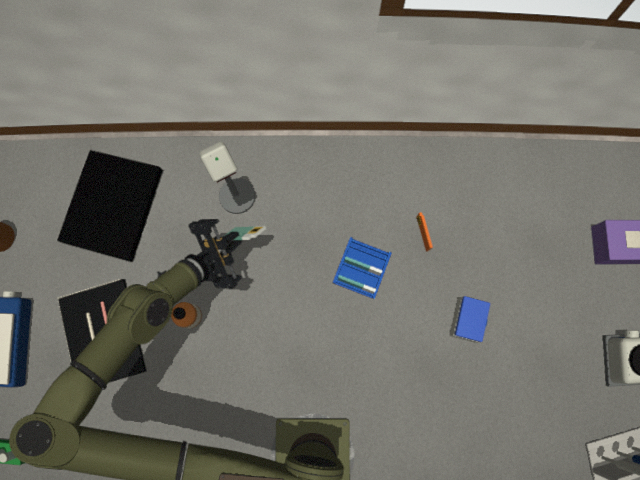

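```bash
python3 st.py;python3 - <<'E'
from ik import *
o=readout.get_obs(); r=R.from_quat(o['tcp_rot']).as_matrix(); lab=o['tcp_pos']+r@LAB
print('off',lab-READ,abs(o['qd']).max(),o['wrist_force'],[np.degrees(np.arccos(r[:,1]@headx(y))).round(1) for y in(24,28,32)])
E
```

```text
[-1.407  1.335  1.23   2.014 -0.96   0.258  0.196] [0.603 0.177 0.162] gap 0.007922534651901283 17.6
[[ 0.131  0.777  0.616]
 [ 0.799  0.285 -0.529]
 [-0.587  0.562 -0.583]]
tilt 54.3213307178602 az -40.67658352435235 pos az 16.390708115369932
off [-0.00095543 -0.00558679 -0.00125843] 0.001858060519469699 [ 0.25245103 -0.07442027 -0.68908724] [np.float64(6.6), np.float64(8.5), np.float64(11.1)]
```

```bash
python3 -c "
from station import job
print(job.hand_in())"
```

```text
the job is handed in; nothing more can be done
None
```

I lifted the notched slide out of the rack's far slot and am holding it at the reading spot, label up and facing the scanner. The job is handed in. I gripped it by its clear part at 10 N, about 5 mm on the clear side of its middle.

**Which slide:** In the scene picture the three slides were at (270,254), (277,270) and (282,287). Only the last had the notch and the yellow sticker, confirmed in an enlarged crop.

**The lean:** The moves can only shift the tool and turn it about its own axis. I got the lean by pushing the arm against its reach limit, which tilted the tool about 54°. I then carried the slide to the scanner along a path checked beforehand against a kinematic model fitted to the joint readings.

**Last checks, at 17.6 s:**
- **Position:** the label is about 6 mm from my estimate of the reading spot, which is itself uncertain by several mm. The limit is 30 mm.
- **Facing:** the slide is about 8.5° off square, or 7 to 11° over the uncertainty in the scanner's direction. The limit is 17°.
- **Steadiness:** the arm is still and the gap between the fingers matches the slide's thickness at 7.9 mm.
- **Surroundings:** the two blank slides, the bottle and the tip box look unmoved in the last pictures.

**Disagreements:** My estimates of the scanner head's direction ranged from about 25° to 31°, and I used 28°. The head's outline also came out slightly smaller than its stated size. The contact forces on the slide were not measured directly.

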